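# Palletise the cartons and scan them in

### The job

Put every carton on the bench onto the small pallet, label up, each squarely inside its own painted outline (any carton in any outline; with three cartons one outline stays empty). When all are in place, take the hand scanner from its dock and read the label of each carton from about 10 cm, aiming the beam at the label's middle and holding steady for a good second, in the order red, yellow, green, blue tape (passing over a colour that is not there), then lay the scanner back in its dock. If a carton has been knocked out of its outline, put it back before you finish, and leave the tape roll, jar and paint tin alone.

Things in the scene. Friction and masses are not known exactly. Their poses are not given: they have to be found in the camera images.
- pallet: small wooden pallet, square deck 236 x 236 mm, 24 mm high, fixed to the bench; origin under its centre, z up. On its deck four black painted outlines, each 134 x 66 mm, form a pinwheel round an empty 74 mm square in the middle
- slot0 (a point): centre of one painted outline, on the deck (24 mm above the bench); x along its long side towards the end that borders the empty middle, z up; the pallet's centre is at x = +34, y = +68 mm. A carton here has 6 mm to its neighbours; its inner (+y) long side is open to the empty square from x = -3 to +65 mm (room for a finger), the rest faces a neighbour's end
- slot1 (a point): centre of one painted outline, on the deck (24 mm above the bench); x along its long side towards the end that borders the empty middle, z up; the pallet's centre is at x = +34, y = +68 mm. A carton here has 6 mm to its neighbours; its inner (+y) long side is open to the empty square from x = -3 to +65 mm (room for a finger), the rest faces a neighbour's end
- slot2 (a point): centre of one painted outline, on the deck (24 mm above the bench); x along its long side towards the end that borders the empty middle, z up; the pallet's centre is at x = +34, y = +68 mm. A carton here has 6 mm to its neighbours; its inner (+y) long side is open to the empty square from x = -3 to +65 mm (room for a finger), the rest faces a neighbour's end
- slot3 (a point): centre of one painted outline, on the deck (24 mm above the bench); x along its long side towards the end that borders the empty middle, z up; the pallet's centre is at x = +34, y = +68 mm. A carton here has 6 mm to its neighbours; its inner (+y) long side is open to the empty square from x = -3 to +65 mm (room for a finger), the rest faces a neighbour's end
- carton_red: cardboard carton 130 (x) x 62 (y) x 60 (z) mm, 140 to 280 g, with a band of red tape round it 20 mm from its middle on the -x side; may be absent; origin at the centre of its underside, x along its length, z up through the labelled top; it starts flat on the bench with its label up
- label_red (a point): centre of the white bar-code label (44 x 46 mm) on the top face of the carton with red tape, at x = +36 mm, z = 60 mm in the carton's frame; turns with the carton
- carton_yellow: cardboard carton 130 (x) x 62 (y) x 60 (z) mm, 140 to 280 g, with a band of yellow tape round it 20 mm from its middle on the -x side; may be absent; origin at the centre of its underside, x along its length, z up through the labelled top; it starts flat on the bench with its label up
- label_yellow (a point): centre of the white bar-code label (44 x 46 mm) on the top face of the carton with yellow tape, at x = +36 mm, z = 60 mm in the carton's frame; turns with the carton
- carton_green: cardboard carton 130 (x) x 62 (y) x 60 (z) mm, 140 to 280 g, with a band of green tape round it 20 mm from its middle on the -x side; may be absent; origin at the centre of its underside, x along its length, z up through the labelled top; it starts flat on the bench with its label up
- label_green (a point): centre of the white bar-code label (44 x 46 mm) on the top face of the carton with green tape, at x = +36 mm, z = 60 mm in the carton's frame; turns with the carton
- carton_blue: cardboard carton 130 (x) x 62 (y) x 60 (z) mm, 140 to 280 g, with a band of blue tape round it 20 mm from its middle on the -x side; may be absent; origin at the centre of its underside, x along its length, z up through the labelled top; it starts flat on the bench with its label up
- label_blue (a point): centre of the white bar-code label (44 x 46 mm) on the top face of the carton with blue tape, at x = +36 mm, z = 60 mm in the carton's frame; turns with the carton
- scanner: yellow hand scanner, 220 g, lying in the dock: straight flat-sided handle 170 mm long (x = -110 to +60), 32 mm wide (y), 34 mm high, with a black bent-down head at its +x end (44 mm wide, down to 15 mm below the handle's underside, to x = 106 mm). Origin on the handle's underside, 5 mm behind the centre of mass; grip it here across y. z up
- window (a point): centre of the scanner's red window, at x = 90 mm, z = -6.5 mm in the scanner's frame; this frame's z axis is the reading beam, which leaves the window forwards and down: (0.5, 0, -0.866) in the scanner's frame, 30 degrees from straight down when the handle is level. A label is read 45 to 160 mm from the window, up to 48 degrees off square
- dock: black scanner dock, fixed: base 130 x 70 x 12 mm with two saddles 20 mm long centred at x = +-47 mm, saddle tops 40 mm above the bench, with cheeks rising 14 mm more, 42 mm apart, that keep the 32 mm handle in place; open between the saddles (74 mm). Origin under its centre, x along it. A docked scanner has its origin over the dock's, 40 mm up, x axes parallel
- tape_roll: orange roll of tape, 96 mm across, 48 mm high, standing on the bench; bystander; origin under its centre
- plug_jar: glass jar with a red lid, 66 mm across, 85 mm high; bystander; origin under its centre
- paint_tin: paint tin with a blue label, 80 mm across, 95 mm high; bystander; origin under its centre
There are look-alikes about, which are no part of the job. Leave any orange or white look-alike of the scanner alone.

How it is judged:
By the outcome, as a careful person would: the job done as asked, in the order asked, and still so for the second after the job is handed in, with the robot touching nothing.
Of carton_red, carton_yellow, carton_green, carton_blue only 3 to 4 are there at a start; the rules pass over those that are not, and their reading is None.
At some moment in a run one of carton_red, carton_yellow, carton_green, carton_blue may be knocked a few centimetres aside while the robot is not near it.
It also fails if it takes over 210 s, if anything falls off the work surface, if the arm or the gripper's body presses on something with over 40 N, if the wrist force passes 120 N, or if a joint passes its speed limit or range.

### The arm

A 6-joint arm with a two-finger parallel gripper is mounted at the origin on the work surface. World frame = base frame: x ahead of the robot, y to its left, z up, the work surface at z = 0. Lengths are in m, angles in rad, forces in N, time in s.
With the tool pointing down it reaches from about 0.275 to 0.75 m from the base axis. Payload 10.2 kg.
Tool frame: the origin (TCP) lies at the very end of the fingers, on their centre line; the grasp point (between the pads) lies 19 mm behind it (grip_point_offset is the distance from the TCP to the grasp point, in m); z points along the fingers, y is the direction in which the jaws open and shut (so a half turn about z gives the same grasp; the last joint's range is limited). The gripper opens to 88 mm and grips with 3 to 60 N. Pads are 18 mm wide; open, the fingers measure 123 mm over their backs; the gripper's body (75 mm by 187 mm) begins 45 mm behind the grasp point.
Start: joints at [-1.418, 0.313, 1.498, -0, 1.331, -0.223], TCP at [0.193, -0.488, 0.239] pointing down, gripper open.
Joint ranges: [-2.94, 2.94], [-0.97, 2.17], [0.19, 2.56], [-1.23, 4.37], [0.02, 3.11], [-2.88, 2.88]. Speed limits (rad/s): [2.39, 2.39, 3.01, 3.14, 3.14, 3.14].

### API

Orientations are given as a unit quaternion [x, y, z, w].
In Python, from cell import * gives the robot as it stands.
- The arm moves only by the shell command python3 -m creep 'ROWS' [OPENING] [FORCE]. ROWS is JSON, one flat list of numbers, 4 for each row, row after row: the shift along the world's x, y, z in mm, then the turn about the world's z in rad. In form: [dx, dy, dz, turn, dx, dy, dz, turn, ...]. A call has 1 to 5 rows; each row is the pose to reach, as a shift and turn from the pose commanded when the call began; what a row does not reach only later rows make up. A row lasts 1/12 s, in which the tool goes at most 41.7 mm and 7.16 degrees, less where a joint would pass 70% of its speed; a pose out of reach is approached as far as the arm can. A call with a gripper value outside its range is refused whole. OPENING is the opening, from -1 (shut) to 1 (fully open), set as the call begins (- or left out, the last holds). The fingers move at their own pace and stop on an object; FORCE is the grip in N (left out, the last holds). Time passes only in rows, so rows that repeat a pose let the fingers close. It gives the time, the measured TCP pose, the force and the opening at its end, in the units of the state.
- sense(): the state, without advancing time (a new reading comes with each control period).
- grab_frame(name): name is "side" or "top" or "wrist"; returns a dict with "pixels" (480x640x3 uint8, red, green, blue), "fovy" (degrees; the focal length in pixels is half the picture's height over the tangent of half this angle, whatever the lens; pixels are square), "cx", "cy" (the principal point, pixels), "xyz" and "rotation" of the camera in the world; the wrist camera has in their place "hand_eye" (4x4, takes a point from camera to tool coordinates, whose origin is the TCP and whose axes are the flange's). Camera axes: x right, y down, z forward; pixel columns grow to the right and rows downward; lengths in m; the calibration is good to about 2 mm. A picture is of the moment at which its call begins: read the wrist's pose just before it. There is no depth.
- finish_job(): hands the job in, once; it reports no verdict.
The state is a dict: "time_s": time; "joint_positions": joint angles; "joint_velocities": joint speeds; "joint_torque": joint torques, N m; "position": TCP position; "eef_rot": TCP orientation; "wrist_force": force on the tool from outside, world axes, zero at the start; "moment": the same for the moment, N m; "opening": finger opening in m.
Only numpy, scipy, OpenCV 4.12 (cv2) and the standard library are available. Lean on these libraries where they do the work, as an engineer would, in place of code of your own. Each camera call takes 0.05 s, during which the arm holds its last target.

## Working session

There is one attempt and no reset: what is moved stays moved. The work goes in short steps, Python scripts to look and compute and a shell command to move; the robot and the scene stay as the last step left them, time stands still between calls to the robot, and variables do not carry over. Pictures are saved under pics/ and viewed, and the job is handed in when it is done.

```bash
ls; mkdir -p pics
python3 - <<'E'
from cell import *
import cv2
s=sense();print(s)
for n in("side","top","wrist"):
    f=grab_frame(n);cv2.imwrite(f"pics/{n}0.png",f["pixels"][:,:,::-1])
    print(n,{k:v for k,v in f.items() if k!="pixels"})
E
```

```text
pics
{'time_s': 0.0, 'joint_positions': array([-1.41840759e+00,  3.13450702e-01,  1.49844079e+00, -1.08236243e-05,
        1.33097856e+00, -2.23352874e-01]), 'joint_velocities': array([ 0.00079704,  0.00026596, -0.00148404, -0.00030599,  0.00031148,
       -0.0011482 ]), 'joint_torque': array([-1.34376014e-04, -4.02210724e+01, -2.52268070e+01,  6.94534974e-02,
        3.52832617e-02, -1.16272890e-04]), 'position': array([ 0.19262649, -0.48812246,  0.23815931]), 'eef_rot': array([ 9.82403685e-01,  1.86768817e-01,  1.74048237e-05, -6.38483979e-04]), 'wrist_force': array([-0.69091   ,  0.39718987, -0.4316485 ]), 'moment': array([ 0.01042878, -0.00142386,  0.00373246]), 'opening': 0.08828866118660396}
side {'fovy': 57.53070623511773, 'cx': 322.1967481669234, 'cy': 242.70941116292943, 'xyz': array([-0.22373492,  0.90752228,  0.83419636]), 'rotation': array([-0.30844405,  0.82786884, -0.43479692,  0.17449093])}
top {'fovy': 50.055836249099485, 'cx': 313.6639839771977, 'cy': 244.37265923180814, 'xyz': array([0.40729869, 0.09044547, 1.34149085]), 'rotation': array([ 0.71272464, -0.70041451,  0.02243127, -0.03065849])}
wrist {'fovy': 71.34584088726334, 'cx': 320.8774861452118, 'cy': 242.32296308820884, 'hand_eye': array([[ 7.81938678e-04, -9.60594836e-01, -2.77951344e-01,
         7.10155137e-02],
       [ 9.99999272e-01,  1.00667808e-03, -6.65841906e-04,
         1.16987702e-03],
       [ 9.19411821e-04, -2.77950621e-01,  9.60594923e-01,
        -1.46335005e-01],
       [ 0.00000000e+00,  0.00000000e+00,  0.00000000e+00,
         1.00000000e+00]])}
```

View pics/top0.png

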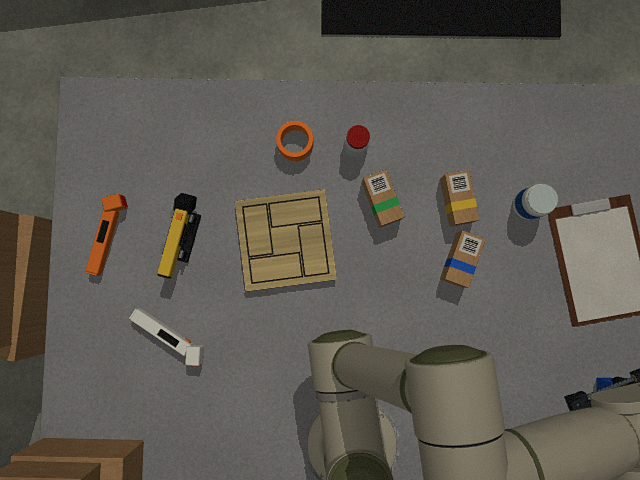

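View pics/side0.png

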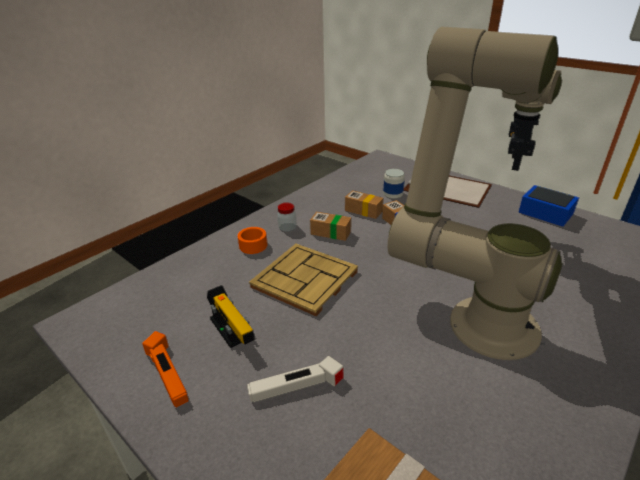

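```bash
cat > h.py <<'E'
from cell import *
import cv2, numpy as np
from scipy.spatial.transform import Rotation as R
def cam(f,s=None):
    k=240/np.tan(np.radians(f["fovy"])/2)
    if "xyz" in f: return k,f["cx"],f["cy"],np.array(f["xyz"]),R.from_quat(f["rotation"]).as_matrix()
    T=np.eye(4);T[:3,:3]=R.from_quat(s["eef_rot"]).as_matrix();T[:3,3]=s["position"];T=T@f["hand_eye"]
    return k,f["cx"],f["cy"],T[:3,3],T[:3,:3]
def p2w(c,u,v,z):
    k,cx,cy,t,M=c;d=M@np.array([(u-cx)/k,(v-cy)/k,1]);return t+d*(z-t[2])/d[2]
def w2p(c,P):
    k,cx,cy,t,M=c;q=M.T@(np.array(P)-t);return k*q[0]/q[2]+cx,k*q[1]/q[2]+cy
def pose(s):
    M=R.from_quat(s["eef_rot"]).as_matrix();return s["position"]*1000,np.degrees(np.arctan2(M[1,1],M[0,1]))
def crop(f,x,y,w,h,k,name):
    im=f["pixels"][y:y+h,x:x+w,::-1];cv2.imwrite("pics/"+name,cv2.resize(im,None,fx=k,fy=k,interpolation=cv2.INTER_CUBIC))
E
python3 - <<'E'
from h import *
f=grab_frame("top");c=cam(f);print(w2p(c,[0,0,0]),pose(sense()))
crop(f,350,160,150,140,5,"t1.png")
crop(f,220,180,130,120,5,"t2.png")
crop(f,80,180,130,190,3,"t3.png")
E
```

```text
(np.float64(352.1895594415476), np.float64(444.4752198206305)) (array([ 192.61295254, -488.24950931,  238.4063777 ]), np.float64(-68.4741443170722))
```

View pics/t1.png

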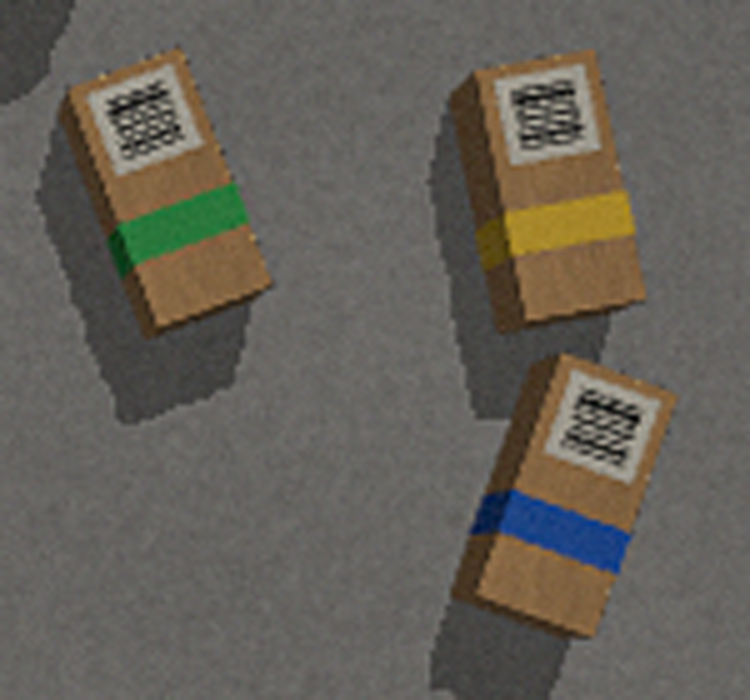

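View pics/t2.png

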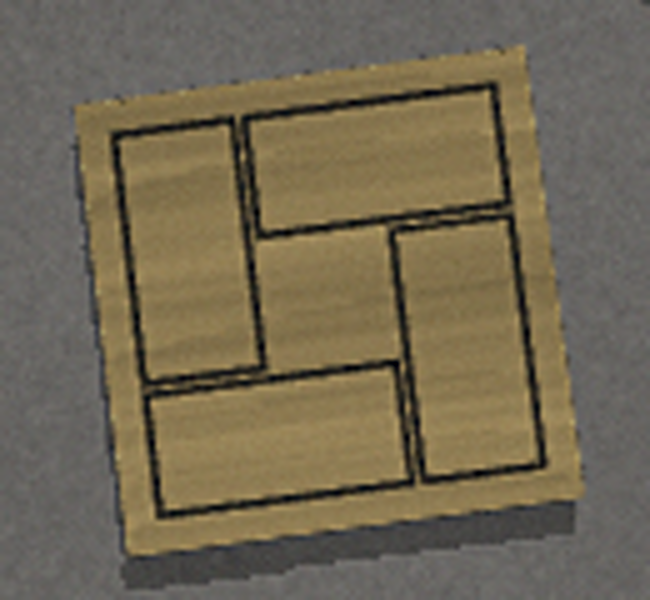

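View pics/t3.png

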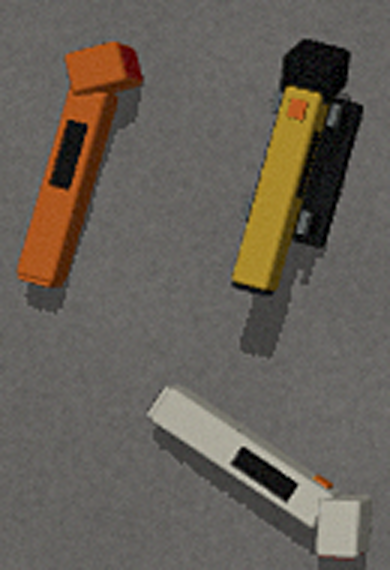

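```bash
cat > m.py <<'E'
from h import *
f=grab_frame("top");c=cam(f)
def W(pts,ox,oy,k,z): return np.array([p2w(c,(x+.5)/k-.5+ox,(y+.5)/k-.5+oy,z)[:2]*1000 for x,y in pts])
def rect(n,P):  # TL TR BR BL ; long axis up
    a=(P[0]+P[1]-P[2]-P[3])/2;b=(P[0]+P[3]-P[1]-P[2])/2
    print(n,"c",P.mean(0).round(1),"len",np.linalg.norm(a).round(1),np.linalg.norm(b).round(1),"yaw",np.degrees(np.arctan2(a[1],a[0])).round(1),"yaw2-90",(np.degrees(np.arctan2(b[1],b[0]))-90).round(1))
E
python3 - <<'E'
from m import *
rect("green",W([(68,88),(181,50),(271,286),(150,335)],350,160,5,.06))
rect("yellow",W([(475,73),(594,50),(644,298),(525,325)],350,160,5,.06))
rect("blue",W([(562,354),(675,400),(595,637),(478,592)],350,160,5,.06))
rect("deck",W([(77,104),(523,46),(583,494),(128,553)],220,180,5,.024))
rect("outl",W([(114,133),(496,85),(544,465),(160,516)],220,180,5,.024))
rect("scan",W([(285,86),(323,92),(271,292),(234,285)],80,180,3,.074))
E
```

```text
green c [624.8 -66.1] len 129.6 62.9 yaw 19.9 yaw2-90 21.4
yellow c [ 629.6 -262.6] len 128.7 61.1 yaw 11.0 yaw2-90 12.9
blue c [ 474.3 -271. ] len 125.9 60.9 yaw -19.1 yaw2-90 -20.8
deck c [518.5 180.4] len 233.6 233.9 yaw 8.3 yaw2-90 8.4
outl c [518.1 180. ] len 198.7 198.8 yaw 8.3 yaw2-90 8.4
scan c [501.4 456.5] len 170.1 31.7 yaw -12.3 yaw2-90 -8.8
```

```bash
python3 -m creep '[30,29,0,0,60,58,0,0,90,87,0,0,120,116,0,0,150,145,0,0]' 1 20; python3 -m creep '[30,29,0,0,60,58,0,0,90,87,0,0,120,116,0,0,150,145,0,0]'
python3 - <<'E'
from h import *
f=grab_frame("top");cv2.imwrite("pics/top1.png",f["pixels"][:,:,::-1])
E
```

```text
time_s: 0.67
position: [0.3435, -0.342, 0.2388]
eef_rot: [0.982, 0.187, 0.0, 0.0]
wrist_force: [0.5, -0.5, -0.2]
opening: 0.0882
time_s: 1.08
position: [0.4934, -0.1969, 0.2388]
eef_rot: [0.982, 0.187, 0.0, 0.0]
wrist_force: [-0.5, -0.4, 0.0]
opening: 0.088
```

View pics/top1.png

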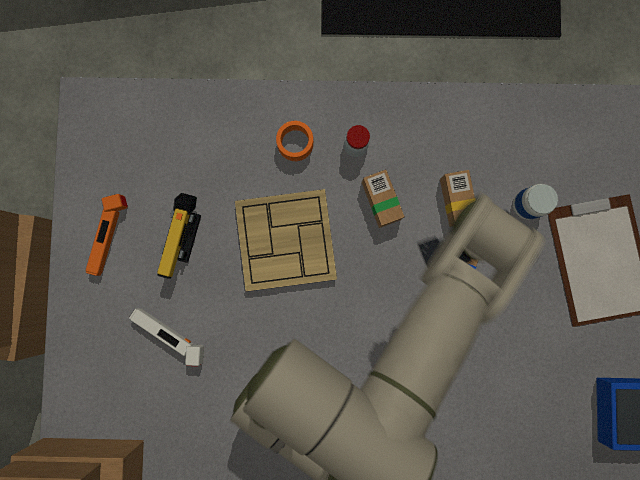

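```bash
python3 -m creep '[28,28,-8,0,56,56,-16,0,84,84,-24,0,112,112,-32,0,130,130,-38,0]'; python3 -m creep '[0,0,0,0,0,0,0,0,0,0,0,0]';python3 - <<'E'
from h import *
s=sense();f=grab_frame("wrist");cv2.imwrite("pics/w1.png",f["pixels"][:,:,::-1]);print(pose(s))
E
```

```text
time_s: 1.55
position: [0.6237, -0.0659, 0.1996]
eef_rot: [0.982, 0.188, -0.0, -0.0]
wrist_force: [-0.9, -0.1, 0.7]
opening: 0.0883
time_s: 1.8
position: [0.6219, -0.0693, 0.2008]
eef_rot: [0.982, 0.187, -0.0, 0.0]
wrist_force: [-0.3, 0.0, 0.5]
opening: 0.0881
(array([621.91333978, -69.31281834, 200.75053601]), np.float64(-68.48510996580605))
```

View pics/w1.png

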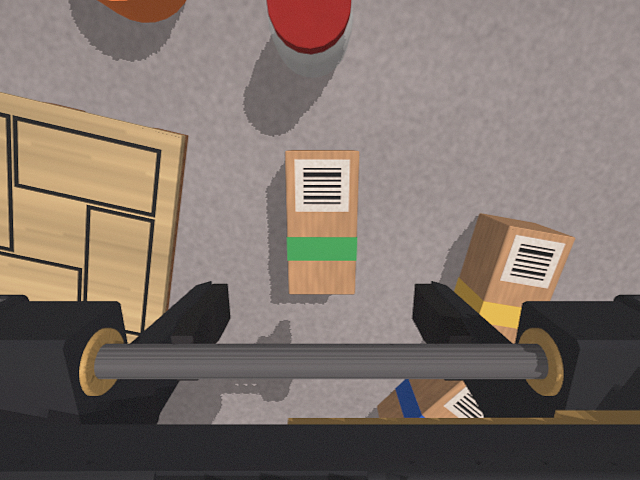

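Run:
```python
from m import *
s=sense();f=grab_frame("wrist");c=cam(f,s)
crop(f,270,130,110,180,4,"w1c.png")
crop(f,0,80,200,260,3,"w1p.png")
import m;m.c=c
rect("green",W([(285,150),(358,150),(356,294),(288,294)],0,0,1,.06))
```

```text
green c [624.8 -70.6] len 130.1 62.1 yaw 21.7 yaw2-90 21.5
```

View pics/w1c.png

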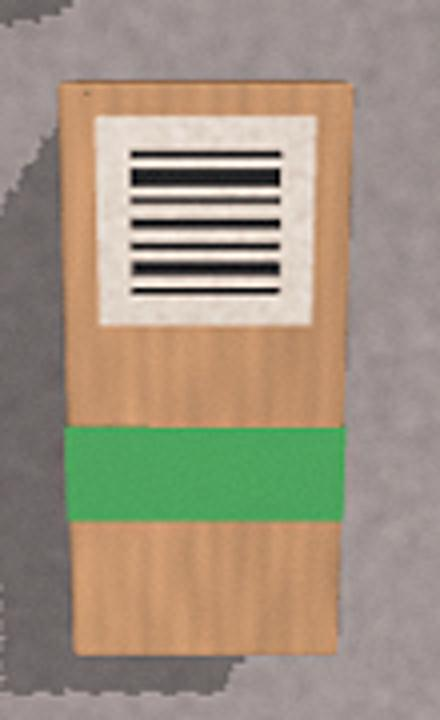

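```bash
python3 -m creep '[0,0,0,0,0,0,0,0,0,0,0,0]';python3 -m creep '[0,0,0,0]';python3 - <<'E'
from m import *
s=sense();print(pose(s));f=grab_frame("wrist");c=cam(f,s);print(pose(sense()))
import m;m.c=c
crop(f,270,130,110,180,4,"w1c.png")
crop(f,0,80,200,260,3,"w1p.png")
P=W([(60,83),(353,83),(337,655),(75,655)],270,130,4,.06);rect("green",P)
E
```

```text
time_s: 2.2
position: [0.6221, -0.0692, 0.201]
eef_rot: [0.982, 0.187, 0.0, 0.0]
wrist_force: [0.4, -0.4, -0.5]
opening: 0.0884
time_s: 2.28
position: [0.6222, -0.069, 0.2009]
eef_rot: [0.982, 0.187, 0.0, 0.0]
wrist_force: [0.5, -0.7, -0.3]
opening: 0.0882
(array([622.20656225, -68.87847358, 200.83619155]), np.float64(-68.47606652740261))
(array([622.234945  , -68.84497215, 200.77937829]), np.float64(-68.47381920962093))
green c [625.2 -69. ] len 129.0 61.0 yaw 21.5 yaw2-90 21.6
```

View pics/w1p.png

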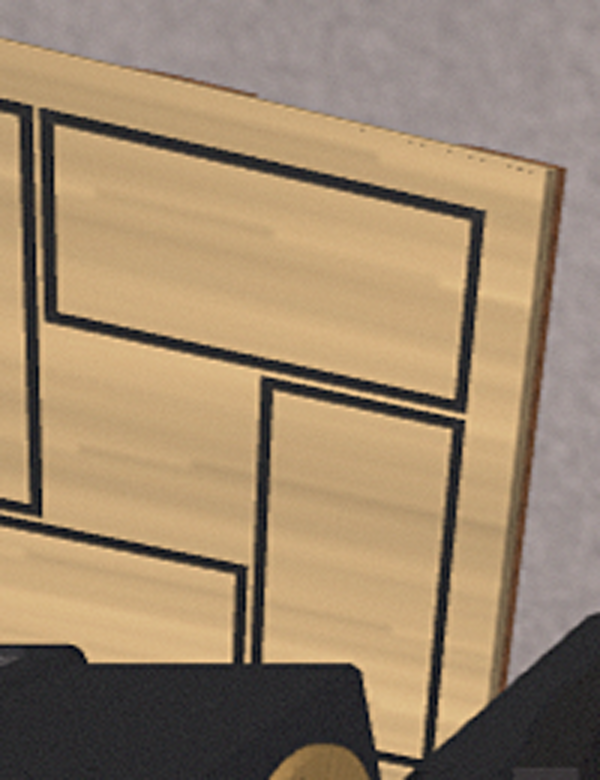

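View pics/w1c.png

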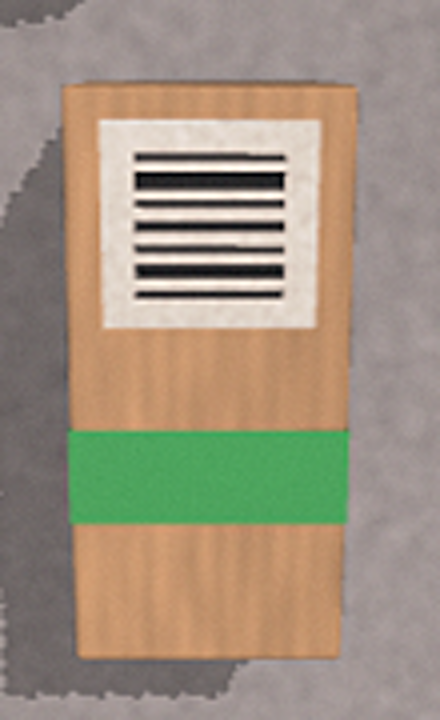

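```bash
python3 -m creep '[14,4,-35,0,14,4,-75,0,14,4,-115,0,14,4,-150,0,14,4,-187,0]'; python3 -m creep '[0,0,0,0,0,0,0,0,0,0,0,0,0,0,0,0,0,0,0,0]' -1 30; python3 -m creep '[0,0,0,0,0,0,0,0,0,0,0,0,0,0,0,0,0,0,0,0]'
```

```text
time_s: 2.8
position: [0.6361, -0.0647, 0.0122]
eef_rot: [0.982, 0.187, 0.0, 0.0]
wrist_force: [0.3, -0.4, -0.4]
opening: 0.0882
time_s: 3.22
position: [0.6377, -0.0651, 0.0166]
eef_rot: [0.982, 0.187, 0.002, 0.001]
wrist_force: [-0.1, 0.7, 7.6]
opening: 0.0621
time_s: 3.63
position: [0.6377, -0.0651, 0.0167]
eef_rot: [0.982, 0.187, 0.002, 0.001]
wrist_force: [-0.3, 0.2, 6.7]
opening: 0.0618
```

```bash
python3 -m creep '[0,0,30,0,0,0,65,0,0,20,100,0.12,-5,50,130,0.24,-10,80,150,0.36]'; python3 -m creep '[-9,35,0,0.12,-18,70,0,0.24,-27,105,0,0.36,-39,152,0,0.48,-39,152,0,0.6]'; python3 -m creep '[0,0,0,0.12,0,0,0,0.24,0,0,0,0.36,0,0,0,0.381,0,0,0,0.381]'; python3 -m creep '[0,0,0,0,0,0,0,0,0,0,0,0]'
python3 - <<'E'
from h import *
s=sense();f=grab_frame("wrist");cv2.imwrite("pics/w2.png",f["pixels"][:,:,::-1]);print(pose(s))
f=grab_frame("top");cv2.imwrite("pics/top2.png",f["pixels"][:,:,::-1])
E
```

```text
time_s: 4.05
position: [0.6269, 0.0154, 0.1682]
eef_rot: [0.932, 0.362, 0.002, 0.001]
wrist_force: [0.2, 0.0, -2.3]
opening: 0.0617
time_s: 4.47
position: [0.5854, 0.1726, 0.1652]
eef_rot: [0.782, 0.623, 0.001, -0.0]
wrist_force: [-0.1, 0.2, -2.0]
opening: 0.0619
time_s: 4.88
position: [0.5873, 0.1672, 0.1646]
eef_rot: [0.654, 0.756, 0.0, 0.0]
wrist_force: [-0.3, -0.6, -1.2]
opening: 0.0621
time_s: 5.13
position: [0.5873, 0.1672, 0.1639]
eef_rot: [0.654, 0.756, 0.0, 0.0]
wrist_force: [-0.4, -1.1, -1.4]
opening: 0.0621
(array([587.27648345, 167.17275611, 163.8849436 ]), np.float64(8.269224631799549))
```

View pics/w2.png

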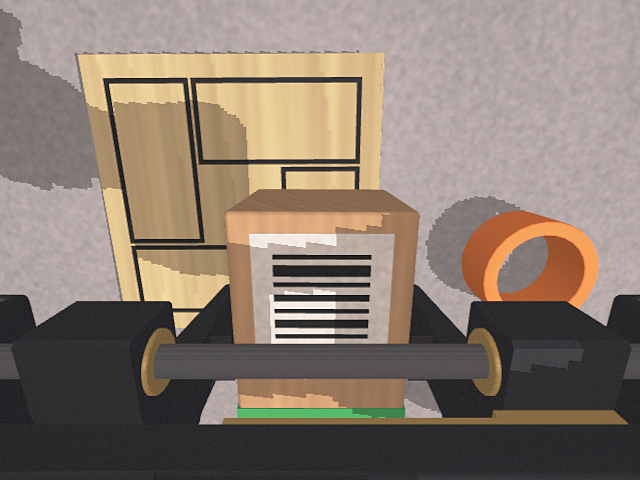

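View pics/top2.png

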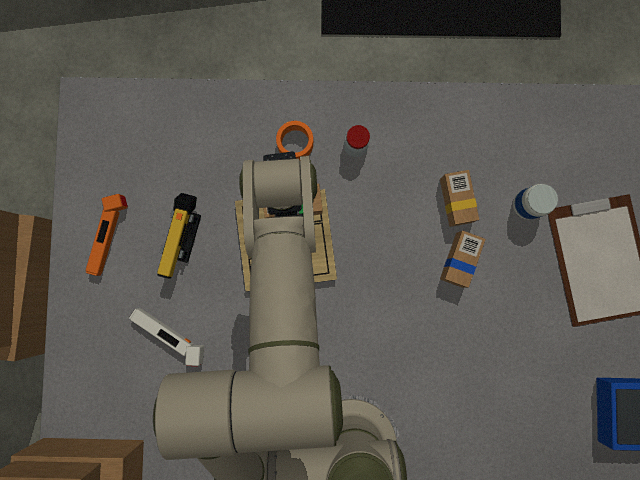

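Run:
```python
from h import *
im=cv2.imread("pics/w2.png")
cv2.imwrite("pics/w2a.png",cv2.resize(im[40:260,70:250],None,fx=3.5,fy=2.7,interpolation=2))
cv2.imwrite("pics/w2a.png",cv2.resize(im[50:250,70:260],None,fx=3,fy=3,interpolation=2))
cv2.imwrite("pics/w2b.png",cv2.resize(im[40:210,240:440],None,fx=3,fy=3,interpolation=2))
```

```text
(no output)
```

View pics/w2a.png

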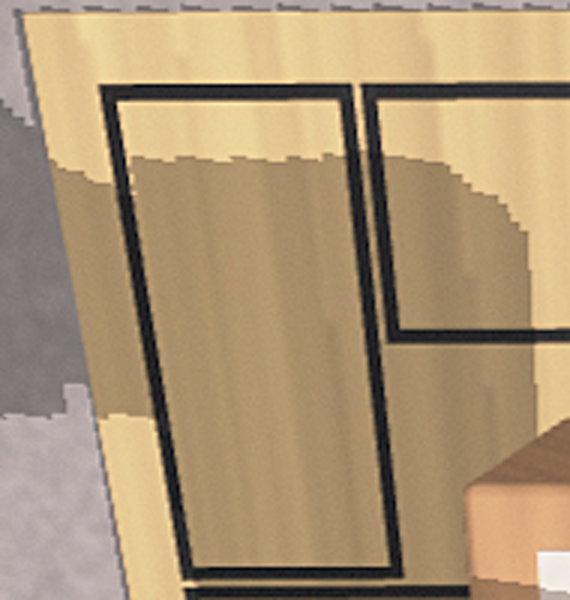

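View pics/w2b.png

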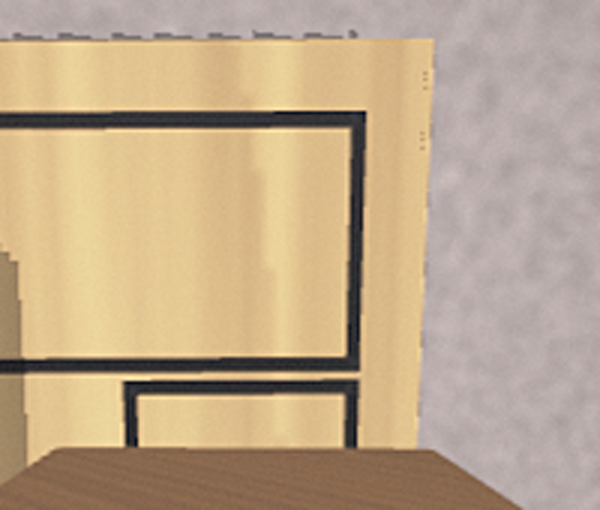

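```bash
cat > fit.py <<'E'
from h import *
from scipy.optimize import least_squares
def slotpose(p,k):
    a=np.radians(p[2]+90*k);Q=np.array([[np.cos(a),-np.sin(a)],[np.sin(a),np.cos(a)]])
    return Q,np.array(p[:2])-Q@[34,68]
def fitpallet(c,obs):
    # obs: list (k, sx, sy, u, v)
    def r(p):
        o=[]
        for k,sx,sy,u,v in obs:
            Q,t=slotpose(p,k);o.append(t+Q@[67*sx,33*sy]-p2w(c,u,v,.024)[:2]*1000)
        return np.ravel(o)
    q=least_squares(r,[518,180,8.35],loss='soft_l1');print("pallet",q.x.round(2),"res",r(q.x).reshape(-1,2).round(1).tolist())
    return q.x
E
python3 - <<'E'
from fit import *
s=sense();f=grab_frame("wrist");c=cam(f,s);print(pose(s))
a=lambda x,y:((x+.5)/3-.5+70,(y+.5)/3-.5+50)
b=lambda x,y:((x+.5)/3-.5+240,(y+.5)/3-.5+40)
o=[(3,-1,-1,*a(100,87)),(3,-1,1,*a(350,86)),(3,1,1,*a(403,577)),(3,1,-1,*a(184,579)),(2,1,-1,*a(362,86)),(2,1,1,*a(390,342)),
(2,-1,-1,*b(366,112)),(2,-1,1,*b(360,371)),(1,1,1,*b(123,381)),(1,1,-1,*b(358,381)),(0,-1,1,*a(187,588))]
p=fitpallet(c,o)
for k in range(4):print(k,slotpose(p,k)[1].round(1))
# carton front top edge in tool
T=f["hand_eye"]
M=R.from_quat(s["eef_rot"]).as_matrix()
for u,v in((226,211),(418,211)):
    P=p2w(c,u,v,.207);print("front edge tool mm",(M.T@(P-s["position"])*1000).round(1), P[:2]*1000)
E
```

```text
(array([587.25029758, 167.16906142, 163.76495968]), np.float64(8.307602746854334))
pallet [516.16 177.48   8.67] res [[-0.0, 0.2], [0.8, 0.5], [0.8, -0.6], [-0.1, -0.5], [-0.3, 0.3], [-0.5, -0.8], [0.0, 0.2], [-0.1, -0.3], [-0.1, 0.1], [0.3, 0.5], [-0.6, 0.2]]
0 [492.8 105.1]
1 [588.5 154.1]
2 [539.5 249.8]
3 [443.8 200.8]
front edge tool mm [ 50.6 -29.8 -43.2] [550.45294704 212.95723221]
front edge tool mm [ 50.7  30.2 -43.2] [609.80804002 221.68214863]
```

```bash
python3 -m creep '[-1,-1,-40,0.006,-1,-1,-80,0.006,-1,-1,-108,0.006,-1,-1,-108,0.006,-1,-1,-108,0.006]'
python3 - <<'E'
from h import *
s=sense();f=grab_frame("wrist");cv2.imwrite("pics/w3.png",f["pixels"][:,:,::-1]);print(pose(s))
f=grab_frame("side");crop(f,220,220,160,110,5,"s3.png")
E
```

```text
time_s: 5.7
position: [0.586, 0.1662, 0.0555]
eef_rot: [0.652, 0.759, -0.001, -0.001]
wrist_force: [0.0, 0.7, -0.8]
opening: 0.0621
(array([586.04502896, 166.19043022,  55.52925808]), np.float64(8.689061221242875))
```

View pics/w3.png

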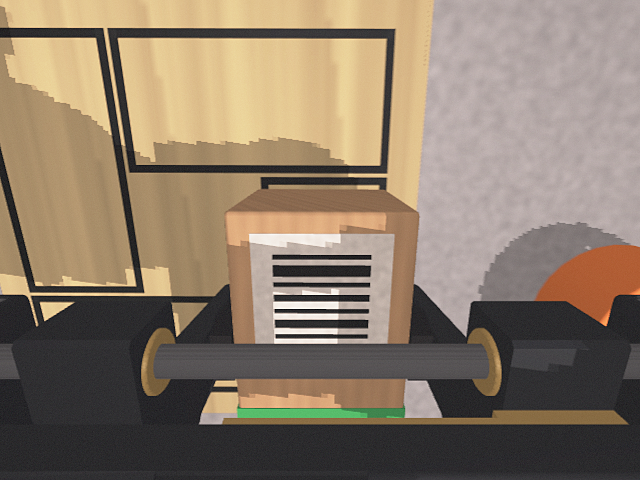

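View pics/s3.png

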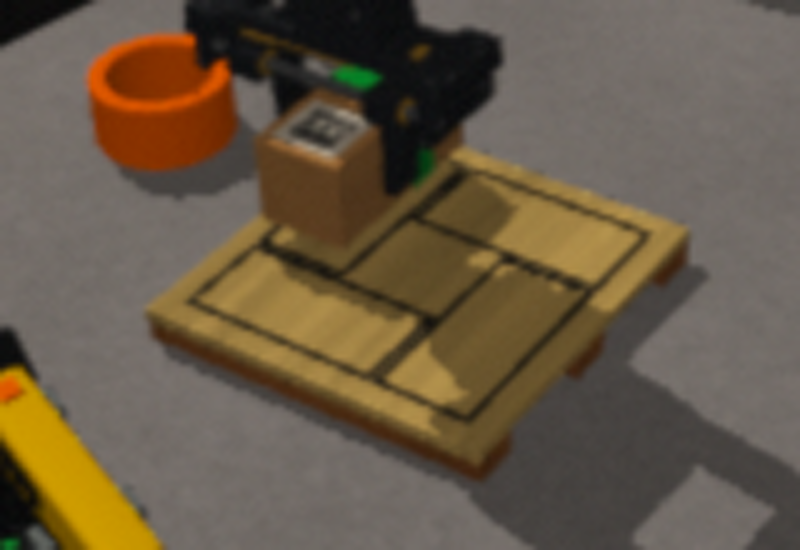

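Run:
```python
from h import *
s=sense();f=grab_frame("wrist");c=cam(f,s)
crop(f,215,160,210,70,3.8,"w3c.png")
```

```text
(no output)
```

View pics/w3c.png

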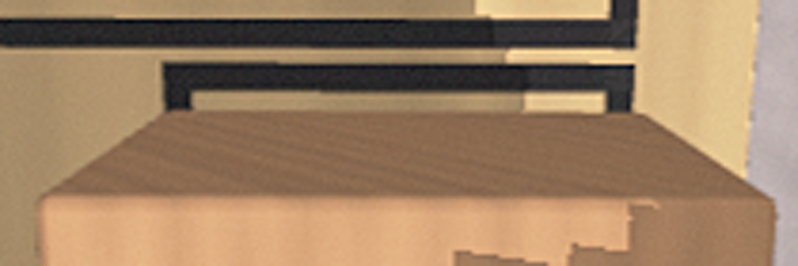

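Run:
```python
from h import *
s=sense();f=grab_frame("wrist");c=cam(f,s)
a=np.radians(98.67);Q=np.array([[np.cos(a),-np.sin(a)],[np.sin(a),np.cos(a)]])
g=lambda x,y:((x+.5)/3.8-.5+215,(y+.5)/3.8-.5+160)
def S(u,v,z): return (Q.T@(p2w(c,u,v,z)[:2]*1000-[588.5,154.1])).round(1)
print(pose(s),"outl",S(*g(163,63),.024),S(*g(635,65),.024))
for z in(.032,.034,.036,.038,.040,.042):print(z,"bot",S(*g(163,112),z),S(*g(643,114),z),"top",S(*g(40,200),z+.06),S(*g(773,200),z+.06))
```

```text
(array([587.61920062, 166.36437641,  58.26821366]), np.float64(8.699647101055039)) outl [67.  32.8] [ 66.8 -33.3]
0.032 bot [61.1 31.7] [ 60.9 -33.2] top [60.7 32. ] [ 60.7 -33.9]
0.034 bot [61.4 31.3] [ 61.2 -32.8] top [61.1 31.4] [ 61.1 -33.3]
0.036 bot [61.6 30.9] [ 61.4 -32.5] top [61.4 30.9] [ 61.5 -32.7]
0.038 bot [61.9 30.6] [ 61.7 -32.1] top [61.8 30.3] [ 61.9 -32.1]
0.04 bot [62.1 30.2] [ 61.9 -31.7] top [62.2 29.7] [ 62.3 -31.5]
0.042 bot [62.4 29.8] [ 62.2 -31.3] top [62.6 29.1] [ 62.6 -30.9]
```

```bash
python3 -m creep '[-1,3,0,0,-1,3,-8,0,-1,3,-13,0,-1,3,-15,0,-1,3,-15,0]'; python3 -m creep '[0,0,0,0,0,0,0,0]'
python3 - <<'E'
from h import *
s=sense();f=grab_frame("wrist");c=cam(f,s);print(pose(s))
crop(f,215,160,210,70,3.8,"w4c.png")
E
```

```text
time_s: 6.32
position: [0.5851, 0.1693, 0.0406]
eef_rot: [0.651, 0.759, -0.0, -0.0]
wrist_force: [-0.0, -0.6, -0.0]
opening: 0.0617
time_s: 6.48
position: [0.5852, 0.1693, 0.0406]
eef_rot: [0.651, 0.759, -0.0, -0.0]
wrist_force: [-0.8, 0.3, 0.5]
opening: 0.0619
(array([585.16099091, 169.25482605,  40.63539872]), np.float64(8.711060509928219))
```

View pics/w4c.png

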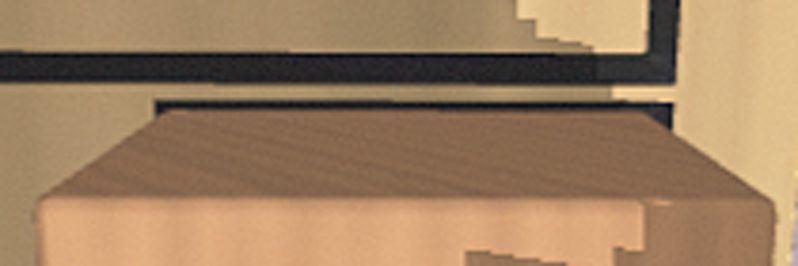

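```bash
python3 -m creep '[1,0,0,0,1,0,-2,0,1,0,-2,0]'; python3 -m creep '[0,0,0,0,0,0,0,0,0,0,0,0,0,0,0,0]' 1; python3 -m creep '[0,0,35,0,0,0,75,0,0,0,115,0,0,-40,130,0,0,-80,130,0]'; python3 -m creep '[0,-30,0,0,0,-60,0,0,0,-60,0,0,0,-60,0,0,0,-60,0,0]';python3 - <<'E'
from h import *
s=sense();f=grab_frame("wrist");c=cam(f,s);print(pose(s))
cv2.imwrite("pics/w5.png",f["pixels"][:,:,::-1])
E
```

```text
time_s: 6.78
position: [0.5864, 0.1692, 0.0405]
eef_rot: [0.651, 0.759, 0.0, 0.0]
wrist_force: [-8.2, -2.0, 17.6]
opening: 0.0616
time_s: 7.12
position: [0.5863, 0.1692, 0.0385]
eef_rot: [0.651, 0.759, -0.0, -0.0]
wrist_force: [0.9, -0.8, -0.0]
opening: 0.0864
time_s: 7.53
position: [0.5877, 0.0897, 0.173]
eef_rot: [0.65, 0.76, 0.002, 0.003]
wrist_force: [1.1, -1.1, 0.5]
opening: 0.088
time_s: 7.95
position: [0.5863, 0.0297, 0.1686]
eef_rot: [0.651, 0.759, 0.0, -0.0]
wrist_force: [1.4, 0.6, -0.4]
opening: 0.0881
(array([586.25398564,  29.74343248, 168.56402556]), np.float64(8.711868308841755))
```

View pics/w5.png

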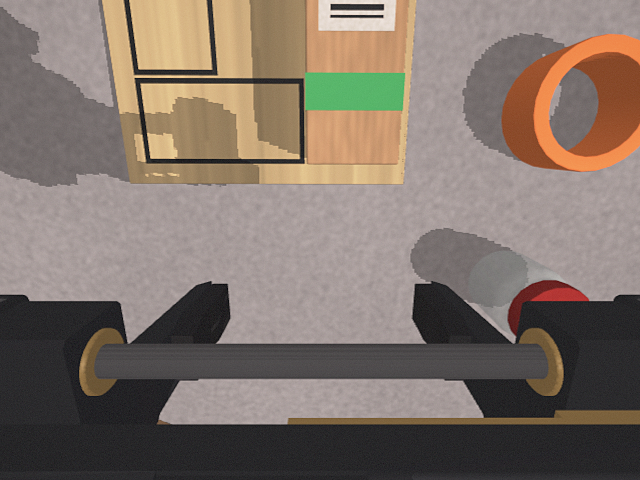

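```bash
python3 -m creep '[5,-36,30,-0.12,10,-72,31,-0.24,15,-108,31,-0.36,20,-144,31,-0.48,25,-180,31,-0.6]'; python3 -m creep '[5,-36,0,-0.12,10,-72,0,-0.24,14,-115,0,-0.36,14,-115,0,-0.48,14,-115,0,-0.6]';  python3 -m creep '[0,0,0,-0.12,0,0,0,-0.24,0,0,0,-0.313,0,0,0,-0.313,0,0,0,-0.313]'; python3 -m creep '[0,0,0,0,0,0,0,0,0,0,0,0]'
python3 - <<'E'
from h import *
s=sense();f=grab_frame("wrist");c=cam(f,s);print(pose(s))
cv2.imwrite("pics/w6.png",f["pixels"][:,:,::-1])
f=grab_frame("top");crop(f,220,180,130,120,5,"t6.png")
E
```

```text
time_s: 8.42
position: [0.6116, -0.1511, 0.1998]
eef_rot: [0.848, 0.531, 0.0, 0.0]
wrist_force: [0.8, 0.9, -0.4]
opening: 0.0878
time_s: 8.83
position: [0.6254, -0.2669, 0.1987]
eef_rot: [0.967, 0.255, -0.0, -0.0]
wrist_force: [-0.7, 1.6, 0.4]
opening: 0.0883
time_s: 9.25
position: [0.6257, -0.2647, 0.1995]
eef_rot: [0.994, 0.107, -0.0, -0.0]
wrist_force: [-0.6, 0.5, 0.6]
opening: 0.0883
time_s: 9.5
position: [0.6253, -0.2656, 0.1997]
eef_rot: [0.994, 0.105, 0.0, -0.0]
wrist_force: [0.4, -0.0, -0.7]
opening: 0.0885
(array([ 625.34889313, -265.56393743,  199.71802521]), np.float64(-77.90490649138003))
```

View pics/w6.png

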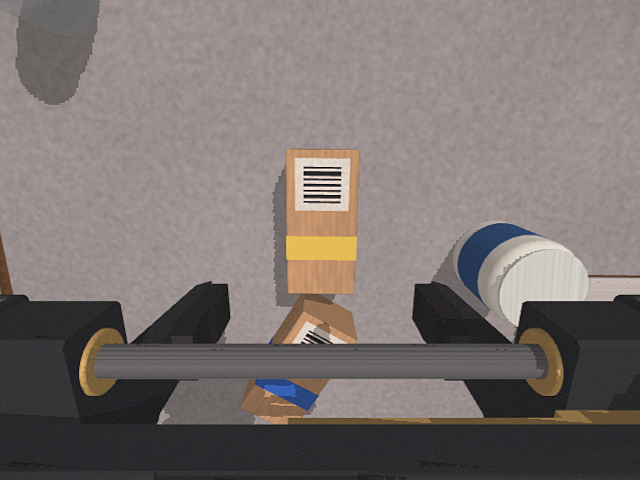

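View pics/t6.png

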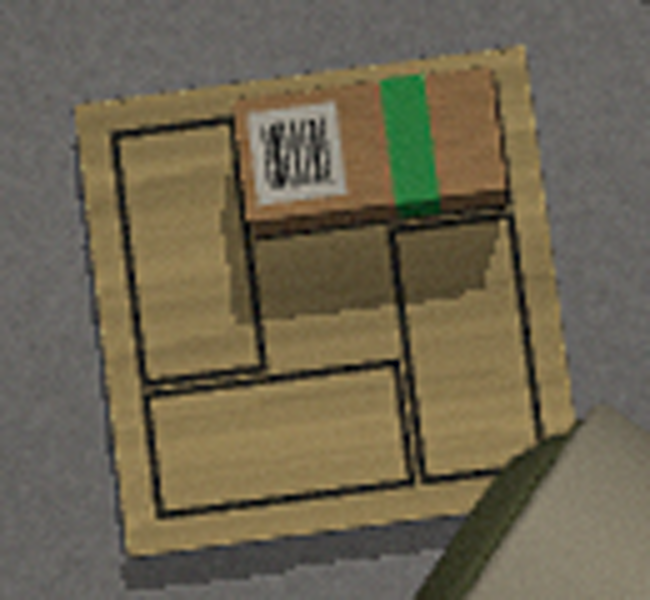

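Run:
```python
from fit import *
import m
s=sense();f=grab_frame("wrist");m.c=cam(f,s);print(pose(s))
m.rect("yellow",m.W([(286,149.5),(359,149.5),(355,294),(288,294)],0,0,1,.06))
crop(f,270,130,110,180,4,"w6c.png")
c=cam(grab_frame("top"))
Q,t=slotpose([518.2,180.1,8.5],1)
for a,b in((1,-1),(-1,-1),(-1,1),(1,1)):
    w=t+Q@[65*a,31*b];u,v=w2p(c,[w[0]/1e3,w[1]/1e3,.084]);print(round((u-220+.5)*5),round((v-180+.5)*5))
```

```text
(array([ 625.25312084, -265.73791676,  199.71403547]), np.float64(-77.950616823333))
yellow c [ 628.8 -267. ] len 129.8 61.3 yaw 11.8 yaw2-90 12.1
233 99
494 65
510 188
249 223
```

View pics/w6c.png

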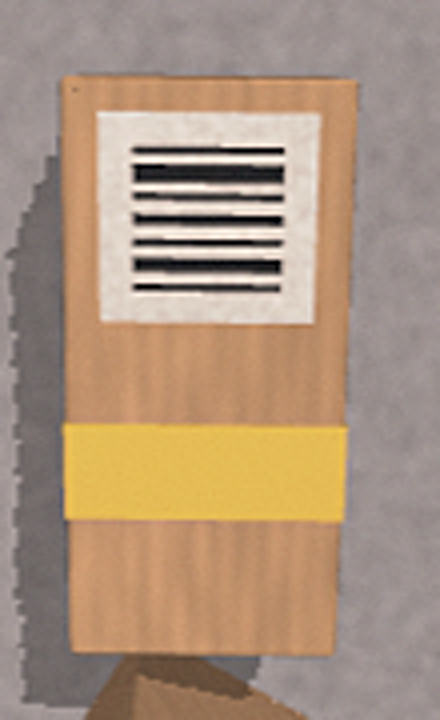

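```bash
python3 - <<'E'
from h import *
c=cam(grab_frame("top"))
print("tin",p2w(c,540.5,200.5,.095),"roll",p2w(c,295,140,.048),"jar",p2w(c,358,136,.085))
E
python3 -m creep '[-8,-4,-38,0,-8,-4,-76,0,-8,-4,-114,0,-8,-4,-150,0,-8,-4,-181,0]'; python3 -m creep '[0,0,0,0,0,0,0,0,0,0,0,0]'
```

```text
tin [ 0.61750705 -0.44477385  0.095     ] roll [0.77199459 0.15900994 0.048     ] jar [7.7400927e-01 4.1551848e-04 8.5000000e-02]
time_s: 10.22
position: [0.6165, -0.2695, 0.0163]
eef_rot: [0.995, 0.105, -0.001, -0.001]
wrist_force: [0.5, -0.8, -0.3]
opening: 0.0879
time_s: 10.47
position: [0.6183, -0.2705, 0.0212]
eef_rot: [0.994, 0.105, 0.001, 0.001]
wrist_force: [-0.4, -0.1, 0.4]
opening: 0.0882
```

```bash
python3 -m creep '[0,0,-4,0,0,0,-4,0]';  python3 -m creep '[0,0,0,0,0,0,0,0,0,0,0,0,0,0,0,0,0,0,0,0]' -1 30; python3 -m creep '[0,0,0,0,0,0,0,0,0,0,0,0]'
```

```text
time_s: 10.63
position: [0.6179, -0.2702, 0.0163]
eef_rot: [0.994, 0.105, 0.001, 0.001]
wrist_force: [-0.2, 0.4, 0.1]
opening: 0.088
time_s: 11.05
position: [0.6173, -0.2697, 0.0149]
eef_rot: [0.995, 0.105, 0.0, -0.0]
wrist_force: [-0.9, 0.7, 1.9]
opening: 0.0618
time_s: 11.3
position: [0.6173, -0.2697, 0.015]
eef_rot: [0.995, 0.105, 0.0, -0.0]
wrist_force: [-2.1, 1.3, 4.0]
opening: 0.0619
```

```bash
python3 -m creep '[0,0,35,0,0,0,75,0,0,20,115,-0.02,-4,50,140,-0.04,-10,90,150,-0.058]'; python3 -m creep '[-7,40,0,0,-14,80,0,0,-21,120,0,0,-28,160,0,0,-35,200,0,0]'; python3 -m creep '[-8,40,0,0,-16,80,0,0,-25,120,0,0,-35,160,0,0,-43,190,0,0]'; python3 -m creep '[-2,36,0,0,-2,36,0,0,-2,36,0,0]';  python3 - <<'E'
from h import *
s=sense();f=grab_frame("wrist");c=cam(f,s);print(pose(s))
cv2.imwrite("pics/w7.png",f["pixels"][:,:,::-1])
E
```

```text
time_s: 11.72
position: [0.6083, -0.1815, 0.1688]
eef_rot: [0.997, 0.074, 0.003, 0.002]
wrist_force: [0.7, 0.1, -1.2]
opening: 0.0618
time_s: 12.13
position: [0.5715, 0.0216, 0.1644]
eef_rot: [0.997, 0.076, -0.0, 0.0]
wrist_force: [0.5, -0.5, -1.4]
opening: 0.062
time_s: 12.55
position: [0.5281, 0.2126, 0.1644]
eef_rot: [0.997, 0.076, -0.0, -0.0]
wrist_force: [-0.1, 0.2, -1.4]
opening: 0.0617
time_s: 12.8
position: [0.5268, 0.2472, 0.1641]
eef_rot: [0.997, 0.077, -0.0, 0.0]
wrist_force: [-0.4, -0.4, -1.7]
opening: 0.0618
(array([526.75050293, 247.20462982, 164.11438772]), np.float64(-81.14202112404357))
```

View pics/w7.png

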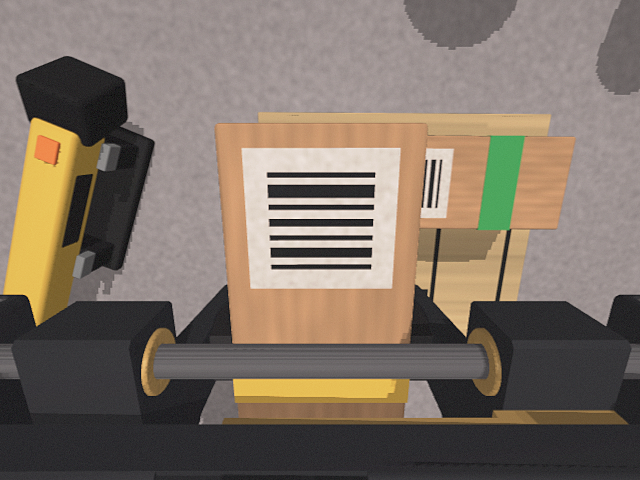

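Run:
```python
from h import *
im=cv2.imread("pics/w7.png");cv2.imwrite("pics/w7c.png",cv2.resize(im[100:240,205:440],None,fx=3.4,fy=3.4,interpolation=2))
```

```text
(no output)
```

View pics/w7c.png

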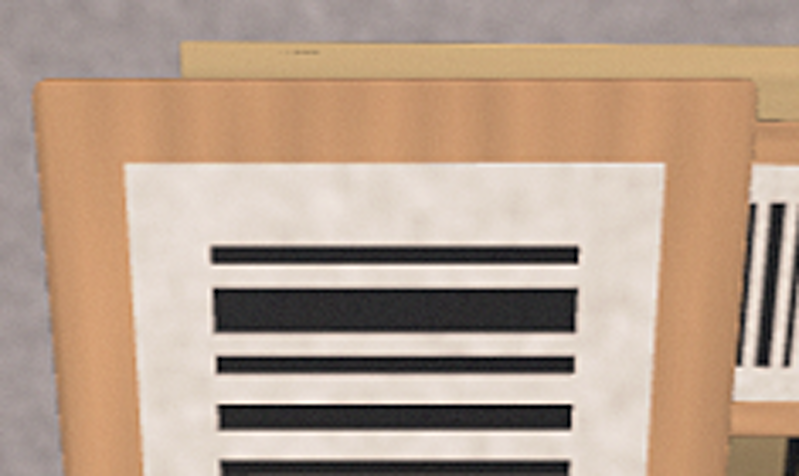

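Run:
```python
from h import *
s=sense();f=grab_frame("wrist");c=cam(f,s);print(pose(s))
g=lambda x,y:((x+.5)/3.4-.5+205,(y+.5)/3.4-.5+100)
M=R.from_quat(s["eef_rot"]).as_matrix()
for zt in (.203,.205,.207,.209):
  P=[(M.T@(p2w(c,*g(x,80),zt)-s["position"])*1000)[:2].round(1) for x in(33,756)];print(zt,P)
  L=[(M.T@(p2w(c,*g(x,163),zt)-s["position"])*1000)[:2].round(1) for x in(124,666)];print("label",L)
print("deck corner",p2w(c,*g(180,42),.024)[:2]*1000)
a=np.radians(8.67);print("pred",[516.16+118*(np.cos(a)-np.sin(a)),177.48+118*(np.cos(a)+np.sin(a))])
```

```text
(array([527.11060283, 245.9892653 , 164.14755326]), np.float64(-81.24416018074268))
0.203 [array([ 77.8, -31.2]), array([77.8, 33.3])]
label [array([ 70.6, -23.5]), array([70.7, 25.8])]
0.205 [array([ 77.6, -30.6]), array([77.7, 32.7])]
label [array([ 70.7, -23.1]), array([70.7, 25.3])]
0.207 [array([ 77.5, -30. ]), array([77.6, 32.1])]
label [array([ 70.7, -22.6]), array([70.7, 24.8])]
0.209 [array([ 77.4, -29.4]), array([77.4, 31.5])]
label [array([ 70.7, -22.1]), array([70.7, 24.4])]
deck corner [615.37791775 309.85688215]
pred [np.float64(615.0239076605891), np.float64(311.9193088426093)]
```

```bash
python3 -m creep '[0,2,-40,0,0,2,-80,0,0,2,-108,0,0,2,-108,0,0,2,-108,0]'; python3 -m creep '[0,0,0,0,0,0,0,0,0,0,0,0,0,0,0,0]'
python3 - <<'E'
from h import *
s=sense();f=grab_frame("wrist");c=cam(f,s);print(pose(s))
cv2.imwrite("pics/w8.png",f["pixels"][:,:,::-1])
f=grab_frame("side");crop(f,230,220,140,100,5.5,"s8.png")
E
```

```text
time_s: 13.32
position: [0.5274, 0.2468, 0.0565]
eef_rot: [0.997, 0.075, -0.001, 0.0]
wrist_force: [1.3, 0.3, -1.1]
opening: 0.0618
time_s: 13.65
position: [0.5279, 0.248, 0.058]
eef_rot: [0.997, 0.076, 0.001, -0.0]
wrist_force: [0.5, 0.7, -1.9]
opening: 0.0622
(array([527.90924051, 247.96871555,  57.98479696]), np.float64(-81.30819415286781))
```

View pics/w8.png

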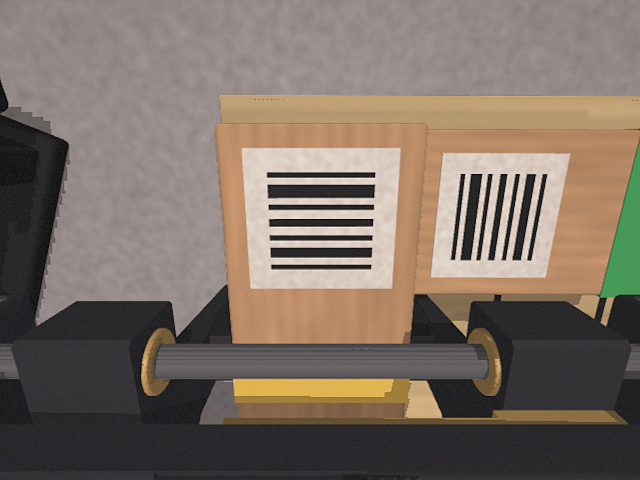

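View pics/s8.png

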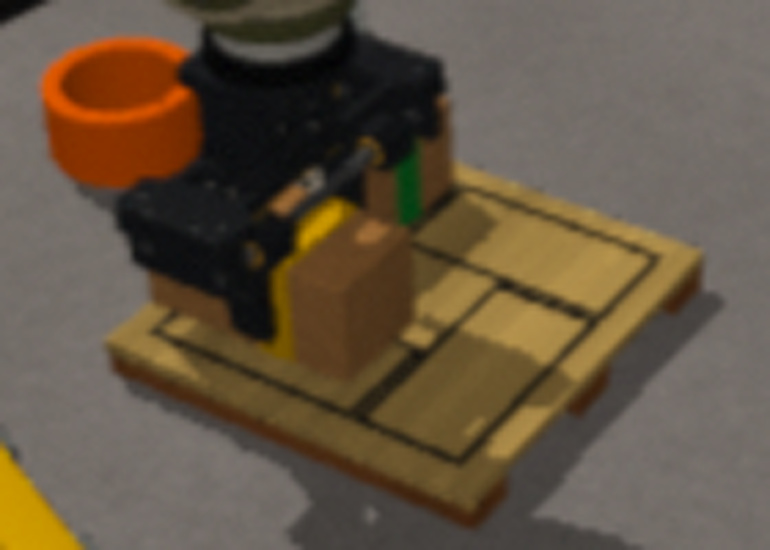

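Run:
```python
from fit import *
s=sense();f=grab_frame("wrist");c=cam(f,s);print(pose(s))
crop(f,205,85,240,150,3.3,"w8a.png");crop(f,420,110,220,200,3.3,"w8b.png")
```

```text
(array([527.58444263, 247.98953024,  57.38504973]), np.float64(-81.29862424929283))
```

View pics/w8a.png

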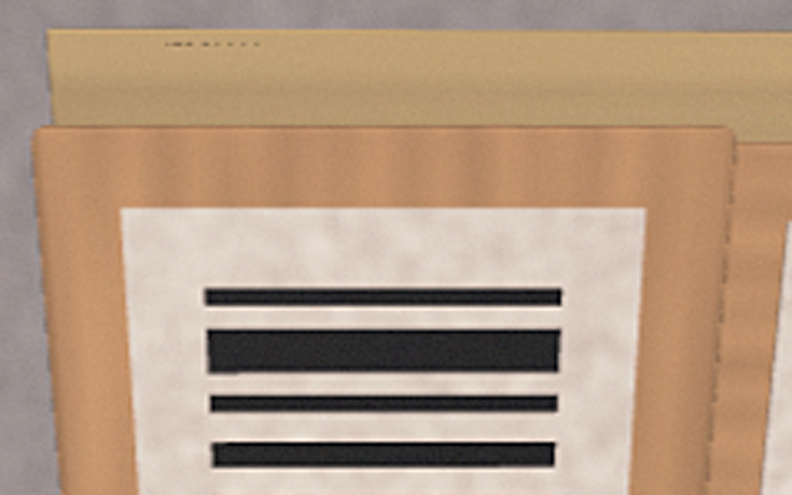

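View pics/w8b.png

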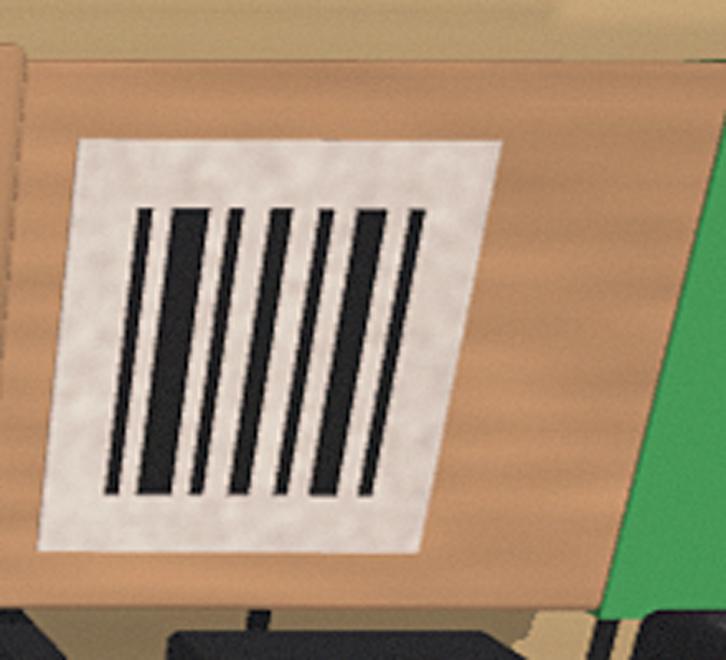

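Run:
```python
from fit import *
s=sense();f=grab_frame("wrist");c=cam(f,s);print(pose(s))
p=[516.16,177.48,8.67]
A=lambda x,y:((x+.5)/3.3-.5+205,(y+.5)/3.3-.5+85)
B=lambda x,y:((x+.5)/3.3-.5+420,(y+.5)/3.3-.5+110)
Q,t=slotpose(p,1)
for q in((78,140),(502,141),(419,552),(37,550)): print("green label in slot1",(Q.T@(p2w(c,*B(*q),.084)[:2]*1000-t)).round(1))
Q0,_=slotpose(p,0)
print("deck corner pal",(Q0.T@(p2w(c,*A(48,30),.024)[:2]*1000-p[:2])).round(1))
Q,t=slotpose(p,2)
for z in(.098,.1,.102,.104):print(z,"yellow slot2",[(Q.T@(p2w(c,*A(x,128),z)[:2]*1000-t)).round(1).tolist() for x in(33,736)])
```

```text
(array([527.46205127, 247.95634254,  57.12065202]), np.float64(-81.29822296644454))
green label in slot1 [ 58.6 -22.9]
green label in slot1 [ 14.3 -22.9]
green label in slot1 [14.3 23.2]
green label in slot1 [58.7 23. ]
deck corner pal [117.7 117.3]
0.098 yellow slot2 [[-65.3, -30.5], [-65.4, 32.9]]
0.1 yellow slot2 [[-65.2, -29.9], [-65.3, 32.3]]
0.102 yellow slot2 [[-65.1, -29.3], [-65.2, 31.7]]
0.104 yellow slot2 [[-65.0, -28.7], [-65.0, 31.1]]
```

```bash
python3 -m creep '[0,1,-5,0,0,1,-10,0,0,1,-14,0,0,1,-16,0,0,1,-16,0]'; python3 -m creep '[0,0,0,0,0,0,-1,0,0,0,-2,0]';python3 - <<'E'
from h import *
s=sense();f=grab_frame("wrist");print(pose(s));crop(f,205,85,240,150,3.3,"w9a.png")
E
```

```text
time_s: 14.27
position: [0.5269, 0.2488, 0.0398]
eef_rot: [0.997, 0.076, -0.001, 0.0]
wrist_force: [-0.5, 0.3, -1.1]
opening: 0.0615
time_s: 14.52
position: [0.5275, 0.2489, 0.0389]
eef_rot: [0.997, 0.076, 0.0, -0.0]
wrist_force: [-5.8, -2.0, 13.8]
opening: 0.0619
(array([527.48449389, 248.92647917,  38.9058499 ]), np.float64(-81.30207518204556))
```

View pics/w9a.png

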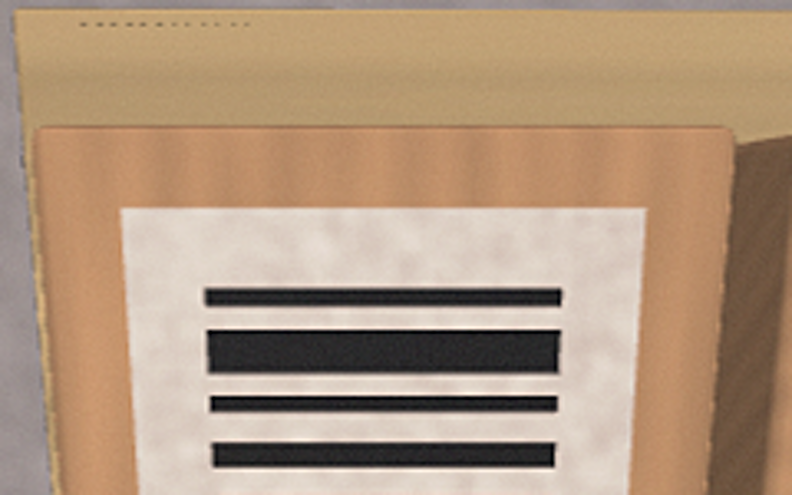

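```bash
python3 -m creep '[0,0,0,0,0,0,0,0,0,0,0,0,0,0,0,0]' 1; python3 -m creep '[0,0,35,0,0,0,75,0,0,0,115,0,0,-30,140,0,-5,-70,160,0]'; python3 -m creep '[-4,-40,0,-0.1,-8,-80,0,-0.2,-12,-120,0,-0.3,-16,-160,0,-0.4,-20,-200,0,-0.5]'; python3 -m creep '[-5,-40,0,0,-10,-80,0,0,-15,-120,0,0,-22,-160,0,0,-30,-200,0,0]'; python3 -m creep '[0,-40,0,0,0,-54,0,0,0,-54,0,0,0,-54,0,0]';python3 -m creep '[0,0,0,0,0,0,0,0,0,0,0,0]'
python3 - <<'E'
from h import *
s=sense();f=grab_frame("wrist");c=cam(f,s);print(pose(s))
cv2.imwrite("pics/w10.png",f["pixels"][:,:,::-1])
f=grab_frame("top");cv2.imwrite("pics/top10.png",f["pixels"][:,:,::-1])
E
```

```text
time_s: 14.9
position: [0.5274, 0.2489, 0.0387]
eef_rot: [0.997, 0.076, 0.0, -0.0]
wrist_force: [0.6, 0.3, -0.4]
opening: 0.0867
time_s: 15.32
position: [0.5234, 0.1825, 0.2001]
eef_rot: [0.997, 0.077, 0.002, -0.0]
wrist_force: [1.4, -1.3, -0.0]
opening: 0.0878
time_s: 15.73
position: [0.5021, -0.0199, 0.1974]
eef_rot: [0.984, -0.176, 0.0, 0.0]
wrist_force: [0.7, -0.2, 1.3]
opening: 0.0886
time_s: 16.15
position: [0.472, -0.2201, 0.1973]
eef_rot: [0.985, -0.173, 0.0, 0.0]
wrist_force: [0.3, -0.1, -0.9]
opening: 0.0883
time_s: 16.48
position: [0.4726, -0.2719, 0.1969]
eef_rot: [0.985, -0.174, -0.0, -0.0]
wrist_force: [-0.1, -0.4, -0.4]
opening: 0.0882
time_s: 16.73
position: [0.473, -0.2709, 0.1973]
eef_rot: [0.985, -0.172, 0.0, -0.0]
wrist_force: [-0.1, -0.1, -0.0]
opening: 0.0882
(array([ 472.9959826 , -270.89333787,  197.34460493]), np.float64(-109.85260455977473))
```

View pics/w10.png

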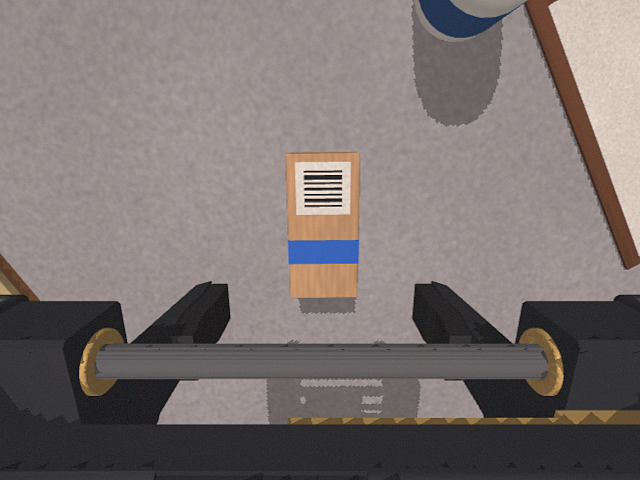

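View pics/top10.png

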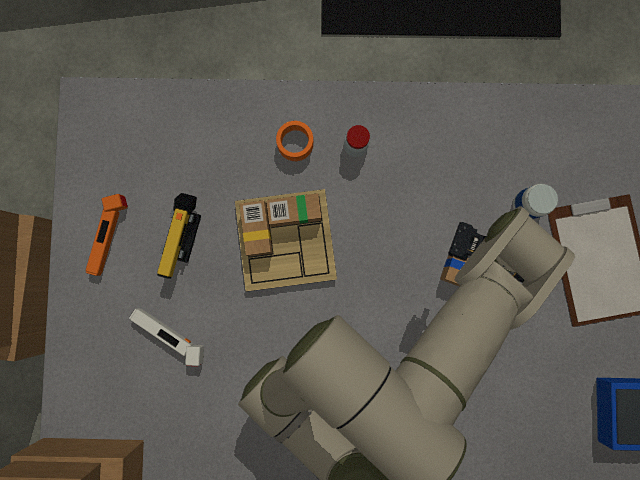

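Run:
```python
import m
from h import *
s=sense();f=grab_frame("wrist");m.c=cam(f,s);print(pose(s))
m.rect("blue",m.W([(286,153),(359,153),(356.5,297.5),(290,298)],0,0,1,.06))
crop(f,270,130,110,180,4,"w10c.png")
```

```text
(array([ 472.8593428 , -271.49849187,  197.26918136]), np.float64(-109.8985082373721))
blue c [ 472.9 -274.5] len 129.8 60.8 yaw -19.5 yaw2-90 -19.6
```

View pics/w10c.png

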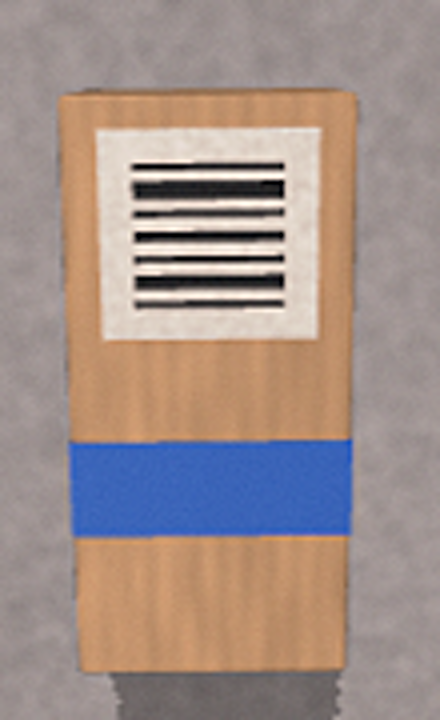

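```bash
python3 -m creep '[10,-7,-38,0.005,10,-7,-76,0.005,10,-7,-114,0.005,10,-7,-150,0.005,10,-7,-181,0.005]'; python3 -m creep '[0,0,0,0,0,0,0,0,0,0,0,0]';  python3 -m creep '[0,0,0,0,0,0,0,0,0,0,0,0,0,0,0,0,0,0,0,0]' -1 30; python3 -m creep '[0,0,0,0,0,0,0,0,0,0,0,0]'
```

```text
time_s: 17.35
position: [0.4822, -0.2785, 0.0139]
eef_rot: [0.985, -0.171, -0.001, -0.0]
wrist_force: [0.7, -0.3, 0.2]
opening: 0.0883
time_s: 17.6
position: [0.4836, -0.2799, 0.0181]
eef_rot: [0.985, -0.171, 0.001, 0.001]
wrist_force: [0.7, -0.5, 0.5]
opening: 0.0879
time_s: 18.02
position: [0.483, -0.2792, 0.017]
eef_rot: [0.985, -0.171, 0.001, 0.0]
wrist_force: [-0.2, 2.7, 6.1]
opening: 0.0612
time_s: 18.27
position: [0.483, -0.2792, 0.017]
eef_rot: [0.985, -0.171, 0.0, 0.0]
wrist_force: [-0.0, 2.3, 5.8]
opening: 0.0616
```

```bash
python3 -m creep '[0,0,35,0,0,0,75,0,0,20,115,0.1,2,50,140,0.2,5,85,150,0.3]'; python3 -m creep '[2,40,0,0.1,4,80,0,0.195,6,120,0,0.195,10,160,0,0.195,12,200,0,0.195]'; python3 -m creep '[2,40,0,0,4,80,0,0,5,101,0,0,5,101,0,0,5,101,0,0]'; python3 -m creep '[0,0,-40,0,0,0,-80,0,0,0,-109,0,0,0,-109,0,0,0,-109,0]'; python3 -m creep '[0,0,0,0,0,0,0,0,0,0,0,0]'
python3 - <<'E'
from h import *
s=sense();f=grab_frame("wrist");c=cam(f,s);print(pose(s))
cv2.imwrite("pics/w11.png",f["pixels"][:,:,::-1])
E
```

```text
time_s: 18.68
position: [0.4884, -0.1947, 0.1701]
eef_rot: [1.0, -0.02, 0.003, 0.002]
wrist_force: [1.4, 0.8, -2.7]
opening: 0.0617
time_s: 19.1
position: [0.4993, 0.0077, 0.1661]
eef_rot: [0.997, 0.076, -0.0, 0.0]
wrist_force: [0.3, 0.1, -3.4]
opening: 0.0617
time_s: 19.52
position: [0.5043, 0.1076, 0.1659]
eef_rot: [0.997, 0.077, -0.0, 0.0]
wrist_force: [0.3, -0.7, -3.0]
opening: 0.0614
time_s: 19.93
position: [0.5045, 0.1059, 0.057]
eef_rot: [0.997, 0.075, -0.001, -0.0]
wrist_force: [0.7, -0.2, -1.1]
opening: 0.0618
time_s: 20.18
position: [0.5057, 0.1067, 0.0589]
eef_rot: [0.997, 0.076, 0.002, 0.0]
wrist_force: [0.7, -0.7, -2.4]
opening: 0.0619
(array([505.65685595, 106.67335791,  58.93899581]), np.float64(-81.31471867641305))
```

View pics/w11.png

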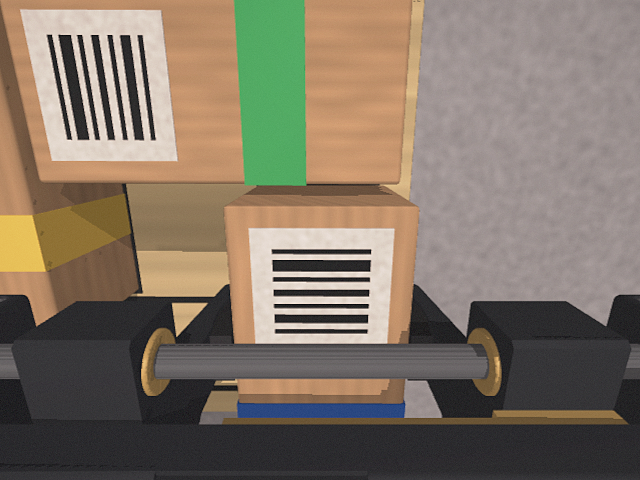

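Run:
```python
from h import *
s=sense();f=grab_frame("wrist");c=cam(f,s);print(pose(s))
crop(f,215,150,215,80,3.7,"w11a.png")
crop(f,0,0,220,200,3,"w11b.png")
```

```text
(array([505.4480307 , 106.73503503,  58.62659882]), np.float64(-81.30642620379342))
```

View pics/w11a.png

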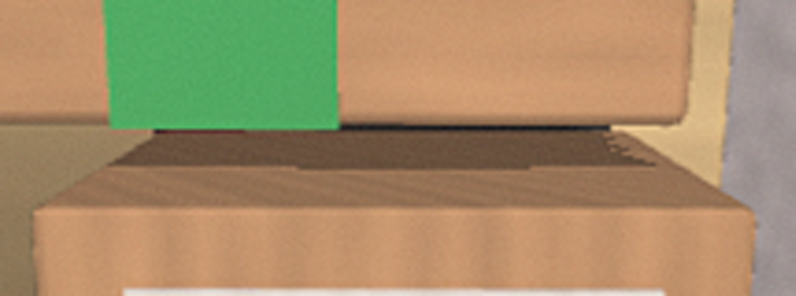

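View pics/w11b.png

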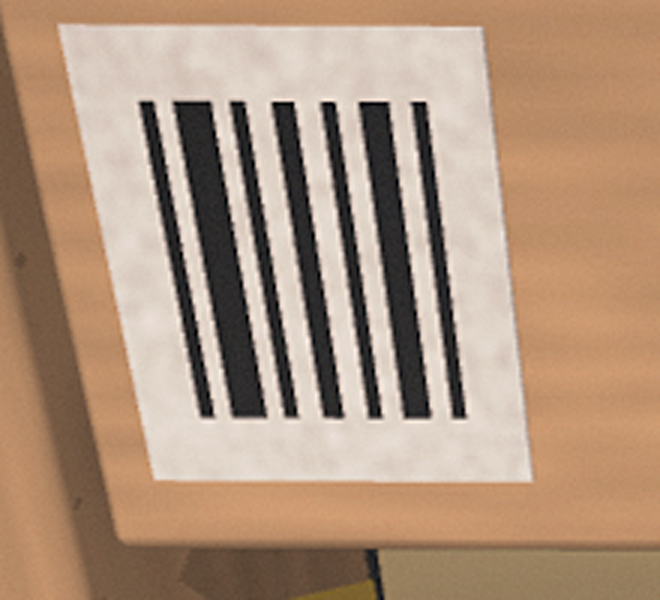

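Run:
```python
from fit import *
s=sense();f=grab_frame("wrist");c=cam(f,s);print(pose(s))
p=[516.16,177.48,8.67]
A=lambda x,y:((x+.5)/3.7-.5+215,(y+.5)/3.7-.5+150)
B=lambda x,y:((x+.5)/3-.5,(y+.5)/3-.5)
Q,t=slotpose(p,1)
for q in((58,24),(482,26),(532,482),(154,479)): print("green label in slot1",(Q.T@(p2w(c,*B(*q),.084)[:2]*1000-t)).round(1))
Q,t=slotpose(p,0)
for z in(.037,.039,.041,.043):print(z,"blue slot0 bot",[(Q.T@(p2w(c,*A(x,131),z)[:2]*1000-t)).round(1).tolist() for x in(155,612)],"top",[(Q.T@(p2w(c,*A(x,208),z+.06)[:2]*1000-t)).round(1).tolist() for x in(36,753)])
```

```text
(array([505.20130462, 106.81168417,  58.26892642]), np.float64(-81.29936146720692))
green label in slot1 [ 59.2 -23. ]
green label in slot1 [ 15.  -22.9]
green label in slot1 [15.2 23.3]
green label in slot1 [59.4 23. ]
0.037 blue slot0 bot [[64.9, 30.7], [65.0, -30.7]] top [[64.8, 30.1], [64.9, -32.9]]
0.039 blue slot0 bot [[65.1, 30.3], [65.2, -30.4]] top [[65.2, 29.5], [65.3, -32.4]]
0.041 blue slot0 bot [[65.4, 30.0], [65.4, -30.0]] top [[65.5, 28.9], [65.6, -31.8]]
0.043 blue slot0 bot [[65.6, 29.6], [65.7, -29.7]] top [[65.9, 28.3], [66.0, -31.2]]
```

```bash
python3 -m creep '[0,1,-5,0,0,1,-10,0,0,1,-14,0,0,1,-17,0,0,1,-17,0]'; python3 -m creep '[0,0,-1,0,0,0,-2,0,0,0,-2,0]'
```

```text
time_s: 20.75
position: [0.5046, 0.1079, 0.0407]
eef_rot: [0.997, 0.076, -0.0, 0.0]
wrist_force: [-5.0, -0.3, 9.9]
opening: 0.0621
time_s: 21.0
position: [0.5046, 0.1079, 0.0406]
eef_rot: [0.997, 0.076, -0.0, 0.0]
wrist_force: [-15.4, -1.2, 32.7]
opening: 0.062
```

```bash
python3 -m creep '[0,0,0,0,0,0,0,0,0,0,0,0,0,0,0,0]' 1; python3 -m creep '[0,0,35,0,0,0,75,0,0,0,115,0,-25,10,150,0,-50,20,190,0]'; python3 -m creep '[-30,10,20,0,-60,20,30,0,-80,30,30,0,-80,30,30,0,-80,30,30,0]'; python3 -m creep '[0,0,0,0,0,0,0,0]';python3 - <<'E'
from h import *
s=sense();f=grab_frame("wrist");c=cam(f,s);print(pose(s))
cv2.imwrite("pics/w12.png",f["pixels"][:,:,::-1])
f=grab_frame("top");crop(f,220,180,130,120,5,"t12.png")
E
```

```text
time_s: 21.33
position: [0.5046, 0.1078, 0.0378]
eef_rot: [0.997, 0.076, -0.0, -0.0]
wrist_force: [0.0, 0.2, 0.1]
opening: 0.0862
time_s: 21.75
position: [0.4587, 0.1259, 0.2219]
eef_rot: [0.997, 0.075, -0.0, -0.0]
wrist_force: [-0.7, -0.3, -1.5]
opening: 0.0878
time_s: 22.17
position: [0.3792, 0.1562, 0.2508]
eef_rot: [0.997, 0.076, 0.0, 0.0]
wrist_force: [0.1, 0.4, -0.1]
opening: 0.088
time_s: 22.33
position: [0.3801, 0.1556, 0.2502]
eef_rot: [0.997, 0.075, -0.0, 0.0]
wrist_force: [0.1, 0.0, -0.0]
opening: 0.0881
(array([380.10540536, 155.58507207, 250.22725948]), np.float64(-81.34136592323928))
```

View pics/w12.png

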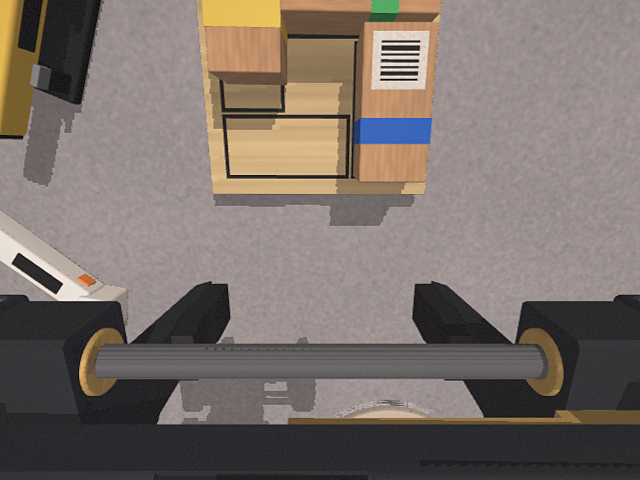

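View pics/t12.png

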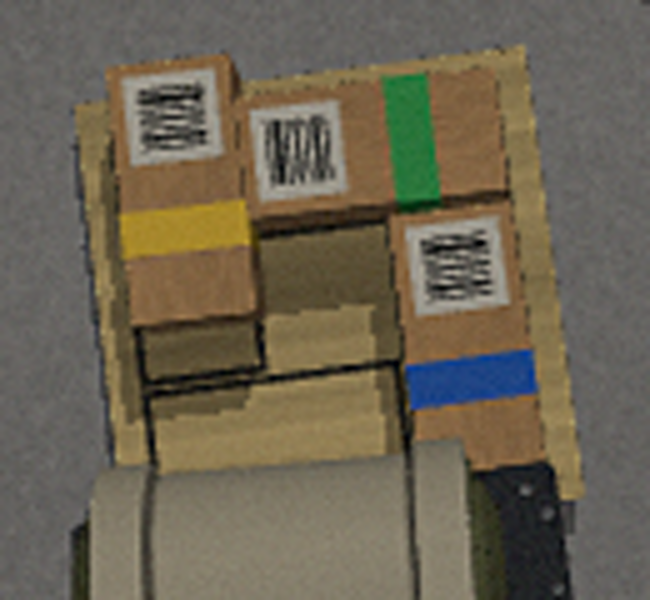

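```bash
python3 -m creep '[36,18,0,0,72,36,-10,0,108,54,-20,0,144,72,-25,0,180,92,-25,0]'; python3 -m creep '[12,6,0,0,12,6,0,0,12,6,0,0,12,6,0,0]';python3 - <<'E'
from h import *
s=sense();f=grab_frame("wrist");c=cam(f,s);print(pose(s))
cv2.imwrite("pics/w13.png",f["pixels"][:,:,::-1])
f=grab_frame("side");crop(f,210,210,170,110,4.7,"s13.png")
E
```

```text
time_s: 22.85
position: [0.5609, 0.2483, 0.2234]
eef_rot: [0.997, 0.075, -0.002, 0.0]
wrist_force: [1.0, 0.1, 0.6]
opening: 0.0878
time_s: 23.18
position: [0.5709, 0.2534, 0.2255]
eef_rot: [0.997, 0.076, -0.0, 0.0]
wrist_force: [-0.6, 0.9, -0.0]
opening: 0.0886
(array([570.90756828, 253.41669796, 225.51730151]), np.float64(-81.32475092158465))
```

View pics/w13.png

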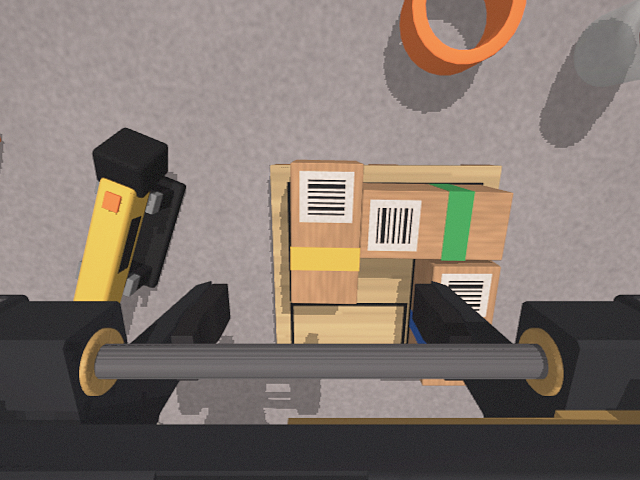

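View pics/s13.png

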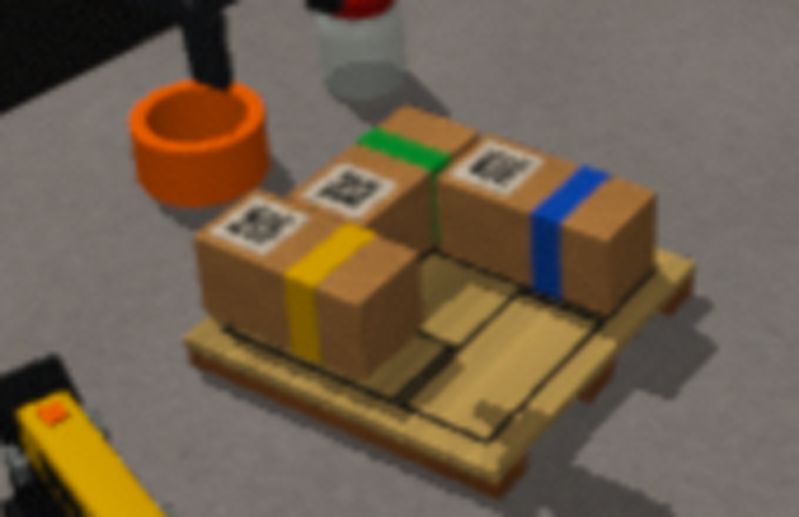

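Run:
```python
from fit import *
import m
s=sense();f=grab_frame("wrist");m.c=cam(f,s);print(pose(s))
crop(f,260,140,260,190,3,"w13c.png")
m.rect("yellow",m.W([(292,160.5),(361.5,161),(357.5,303.5),(291.5,303)],0,0,1,.084))
```

```text
(array([570.88308151, 253.56123205, 226.28481768]), np.float64(-81.3204846945085))
yellow c [565.1 247.4] len 131.5 60.5 yaw 8.1 yaw2-90 8.3
```

View pics/w13c.png

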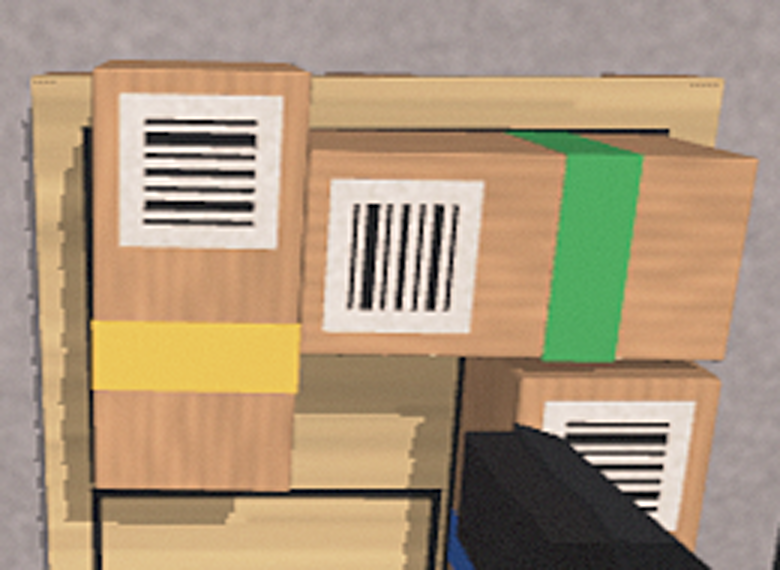

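Run:
```python
from fit import *
s=sense();f=grab_frame("wrist");c=cam(f,s);print(pose(s))
p=[516.16,177.48,8.67]
B=lambda x,y:((x+.5)/3-.5+260,(y+.5)/3-.5+140)
Q,t=slotpose(p,2)
for q in((93,70),(310,72),(289,491),(93,488)): print("yellow slot2",(Q.T@(p2w(c,*B(*q),.084)[:2]*1000-t)).round(1))
for q in((119,93),(284,95),(276,249),(119,246)): print("yellow label slot2",(Q.T@(p2w(c,*B(*q),.084)[:2]*1000-t)).round(1))
Q,t=slotpose(p,1)
for q in((331,179),(485,181),(470,333),(323,331)): print("green label slot1",(Q.T@(p2w(c,*B(*q),.084)[:2]*1000-t)).round(1))
Q,t=slotpose(p,3)
for q in((93,489),(442,490)): print("slot3 corner",(Q.T@(p2w(c,*B(*q),.024)[:2]*1000-t)).round(1))
Q,t=slotpose(p,0)
for q in((32,75),(722,80)): print("deck corner",(Q.T@(p2w(c,*B(*q),.024)[:2]*1000-p[:2])).round(1))
```

```text
(array([570.95871491, 253.62480017, 226.30961843]), np.float64(-81.31840778781681))
yellow slot2 [-88.9 -23.4]
yellow slot2 [-88.4  37.4]
yellow slot2 [40.8 35.4]
yellow slot2 [ 39.8 -26.5]
yellow label slot2 [-82.6 -16.2]
yellow label slot2 [-82.1  30.3]
yellow label slot2 [-37.6  29.2]
yellow label slot2 [-38.4 -17. ]
green label slot1 [ 57.4 -24.3]
green label slot1 [ 12.9 -23.7]
green label slot1 [13.5 22.3]
green label slot1 [57.9 21.7]
slot3 corner [-66.5  32.1]
slot3 corner [66.7 31.9]
deck corner [118.3 117.5]
deck corner [ 116.9 -116.7]
```

```bash
python3 -m creep '[-30,-7,0,0,-42,-10,-20,-0.02,-42,-10,-60,-0.02,-42,-10,-100,-0.02,-42,-10,-140,-0.02]'; python3 -m creep '[0,0,-20,0,0,0,-40,0,0,0,-45,0,0,0,-45,0,0,0,-45,0]'
python3 - <<'E'
from h import *
s=sense();f=grab_frame("wrist");print(pose(s))
cv2.imwrite("pics/w14.png",f["pixels"][:,:,::-1])
E
```

```text
time_s: 23.85
position: [0.5291, 0.2439, 0.0851]
eef_rot: [0.998, 0.066, 0.001, -0.0]
wrist_force: [-0.0, -0.5, -0.6]
opening: 0.0882
time_s: 24.27
position: [0.5299, 0.2441, 0.0419]
eef_rot: [0.998, 0.066, 0.001, -0.0]
wrist_force: [0.5, 0.2, 0.3]
opening: 0.088
(array([529.90208274, 244.05278324,  41.88701603]), np.float64(-82.45192386309787))
```

View pics/w14.png

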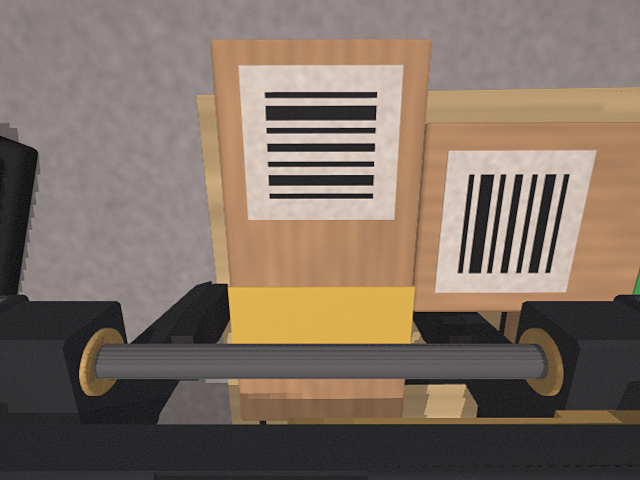

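```bash
python3 -m creep '[0,0,0,0,0,0,0,0,0,0,0,0,0,0,0,0,0,0,0,0]' -1 45; python3 -m creep '[0,0,0,0,0,0,0,0,0,0,2,0,0,0,5,0,0,0,5,0]'; python3 -m creep '[0,2,0,0,0,4,0,0,-4,4,0,0.01,-8,3,0,0.02,-12,2,0,0.02]';python3 - <<'E'
from h import *
s=sense();f=grab_frame("wrist");print(pose(s))
cv2.imwrite("pics/w15.png",f["pixels"][:,:,::-1])
E
```

```text
time_s: 24.73
position: [0.5295, 0.244, 0.041]
eef_rot: [0.998, 0.066, 0.0, -0.0]
wrist_force: [-1.5, -0.5, 3.1]
opening: 0.0619
time_s: 25.15
position: [0.5294, 0.244, 0.0459]
eef_rot: [0.998, 0.066, 0.0, -0.0]
wrist_force: [0.3, 0.4, -2.4]
opening: 0.0618
time_s: 25.57
position: [0.5167, 0.2459, 0.0455]
eef_rot: [0.997, 0.076, -0.0, 0.0]
wrist_force: [-1.1, 0.2, -2.0]
opening: 0.0617
(array([516.70602704, 245.93107582,  45.46943378]), np.float64(-81.23935005829705))
```

View pics/w15.png

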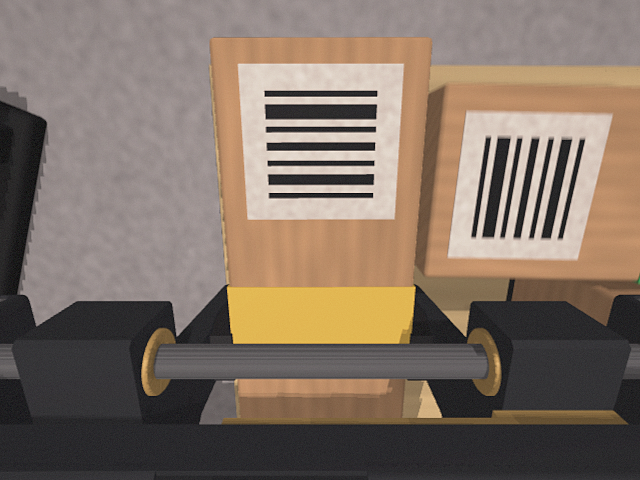

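```bash
python3 -m creep '[-4,0,0,0,-9,-1,0,0,-13,-2,0,0,-13,-2,0,0,-13,-2,0,0]';python3 - <<'E'
from h import *
s=sense();f=grab_frame("wrist");print(pose(s))
cv2.imwrite("pics/w16.png",f["pixels"][:,:,::-1])
crop(f,205,30,230,200,3.4,"w16a.png");crop(f,410,50,230,220,3.4,"w16b.png")
E
```

```text
time_s: 26.03
position: [0.5043, 0.2439, 0.0458]
eef_rot: [0.997, 0.076, 0.0, -0.0]
wrist_force: [0.1, 0.3, -0.7]
opening: 0.0617
(array([504.27088427, 243.9292905 ,  45.77461106]), np.float64(-81.30393490034905))
```

View pics/w16a.png

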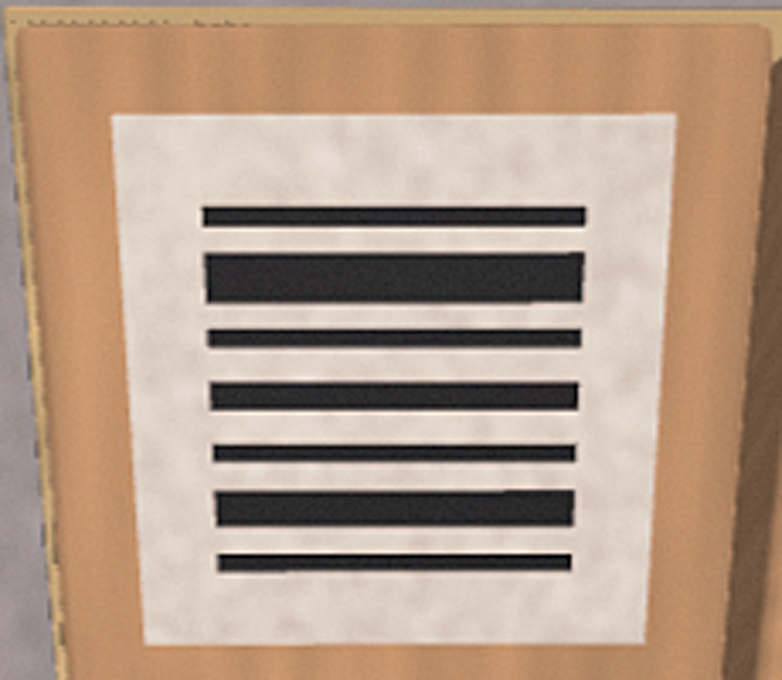

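View pics/w16b.png

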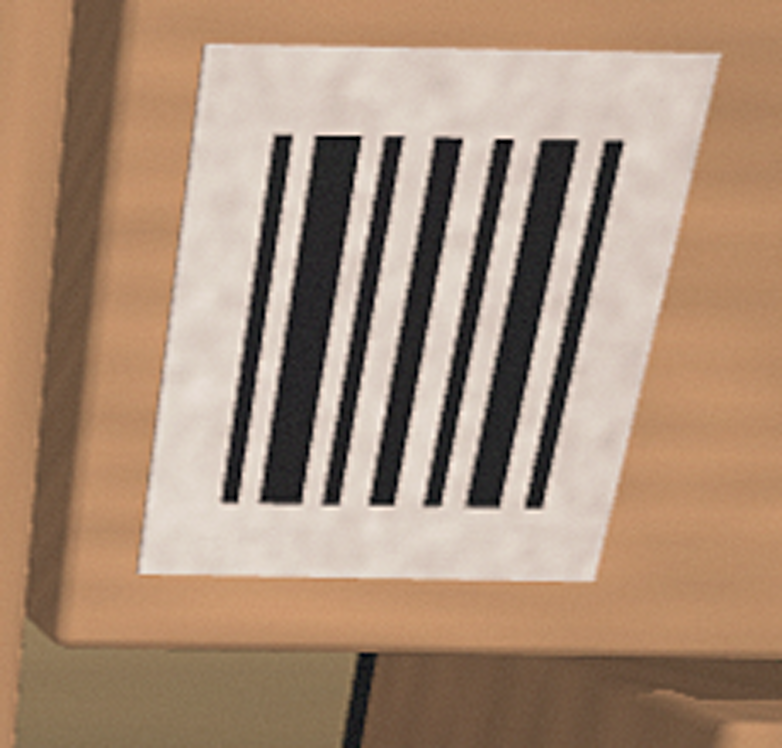

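```bash
cat > lab.py <<'E'
from fit import *
P0=[516.16,177.48,8.67]
def lab(c,k,pts,z,name,p=P0):
    # pts: order label corners (+x,-y),( +x,+y),(-x,+y),(-x,-y) any cyclic; fit by matching nearest model
    Q,t=slotpose(p,k);L=np.array([Q.T@(p2w(c,*q,z)[:2]*1000-t) for q in pts])
    m=L.mean(0)
    best=None
    base=np.array([[22,-23],[22,23],[-22,23],[-22,-23]])
    for r in range(4):
      for fl in(1,-1):
        Bm=np.roll(base,r,0)*[1,fl]
        d=L-m;th=np.arctan2((Bm[:,0]*d[:,1]-Bm[:,1]*d[:,0]).sum(),(Bm*d).sum())
        Rm=np.array([[np.cos(th),-np.sin(th)],[np.sin(th),np.cos(th)]]);e=((d-Bm@Rm.T)**2).sum()
        if abs(th)<.5 and (best is None or e<best[0]):best=(e,th)
    print(name,"slot",k,"label c",m.round(1),"yaw off deg",np.degrees(best[1]).round(2),"rms",round((best[0]/4)**.5,2))
E
python3 - <<'E'
from lab import *
s=sense();f=grab_frame("wrist");c=cam(f,s);print(pose(s))
A=lambda x,y:((x+.5)/3.4-.5+205,(y+.5)/3.4-.5+30)
B=lambda x,y:((x+.5)/3.4-.5+410,(y+.5)/3.4-.5+50)
lab(c,2,[A(*q) for q in((112,114),(676,114),(645,644),(144,644))],.089,"yellow")
lab(c,1,[B(*q) for q in((204,43),(721,54),(595,581),(138,573))],.084,"green")
Q,t=slotpose(P0,0)
print("deck corner",(Q.T@(p2w(c,*A(5,8),.024)[:2]*1000-P0[:2])).round(1))
E
```

```text
(array([504.46974382, 243.96001833,  45.77312892]), np.float64(-81.3048843159943))
yellow slot 2 label c [-35.6   1.5] yaw off deg 0.09 rms 0.18
green slot 1 label c [35.2 -1.5] yaw off deg -0.88 rms 0.28
deck corner [118.  117.3]
```

```bash
python3 -m creep '[0,1,0,0,0,1,-3,0,0,1,-5,0,0,1,-6,0,0,1,-6,0]'; python3 -m creep '[0,0,0,0,0,0,0,0,0,0,0,0,0,0,0,0]' 0.5;  python3 -m creep '[0,0,35,0,0,0,75,0,0,0,115,0,-25,0,150,0,-50,-10,160,0]'; python3 -m creep '[-20,-20,0,0,-20,-40,0,0,-20,-50,0,0,-20,-50,0,0,-20,-50,0,0]' 1
python3 - <<'E'
from h import *
s=sense();f=grab_frame("wrist");print(pose(s))
cv2.imwrite("pics/w17.png",f["pixels"][:,:,::-1])
E
```

```text
time_s: 26.55
position: [0.5045, 0.2451, 0.041]
eef_rot: [0.997, 0.076, 0.0, 0.0]
wrist_force: [-6.8, -2.5, 14.9]
opening: 0.0615
time_s: 26.88
position: [0.5044, 0.2449, 0.0394]
eef_rot: [0.997, 0.076, -0.0, 0.0]
wrist_force: [-0.5, -0.1, 0.3]
opening: 0.0659
time_s: 27.3
position: [0.4557, 0.2359, 0.2042]
eef_rot: [0.997, 0.076, 0.004, -0.001]
wrist_force: [1.1, -0.0, 0.4]
opening: 0.0659
time_s: 27.72
position: [0.4349, 0.185, 0.1996]
eef_rot: [0.997, 0.075, 0.0, -0.0]
wrist_force: [0.9, -0.6, 0.0]
opening: 0.088
(array([434.93388188, 184.96152352, 199.57069054]), np.float64(-81.3797460556815))
```

View pics/w17.png

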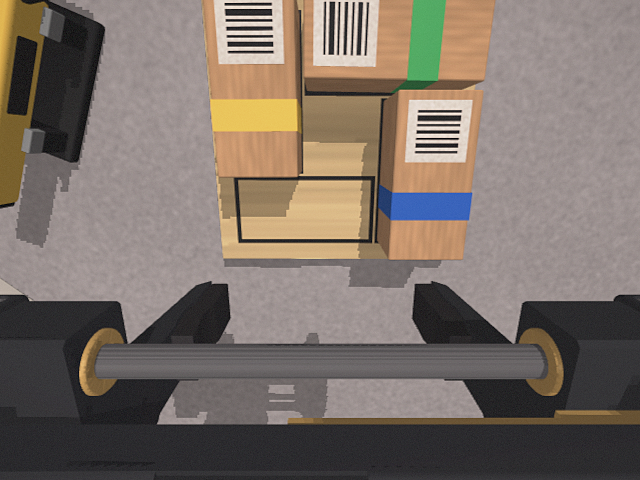

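```bash
python3 -m creep '[10,0,30,0,20,0,60,0,30,0,70,0,30,0,70,0,30,0,70,0]'; python3 -m creep '[0,0,0,0,0,0,0,0]'
python3 - <<'E'
from h import *
s=sense();f=grab_frame("wrist");print(pose(s))
cv2.imwrite("pics/w18.png",f["pixels"][:,:,::-1])
crop(f,190,0,300,250,2.6,"w18a.png")
E
```

```text
time_s: 28.18
position: [0.4644, 0.1855, 0.2687]
eef_rot: [0.997, 0.076, -0.001, -0.0]
wrist_force: [0.2, 0.2, -0.4]
opening: 0.0883
time_s: 28.35
position: [0.4636, 0.1852, 0.2683]
eef_rot: [0.997, 0.076, -0.001, 0.0]
wrist_force: [0.1, -0.3, -0.0]
opening: 0.0882
(array([463.60141508, 185.16919413, 268.33850002]), np.float64(-81.28183582228206))
```

View pics/w18a.png

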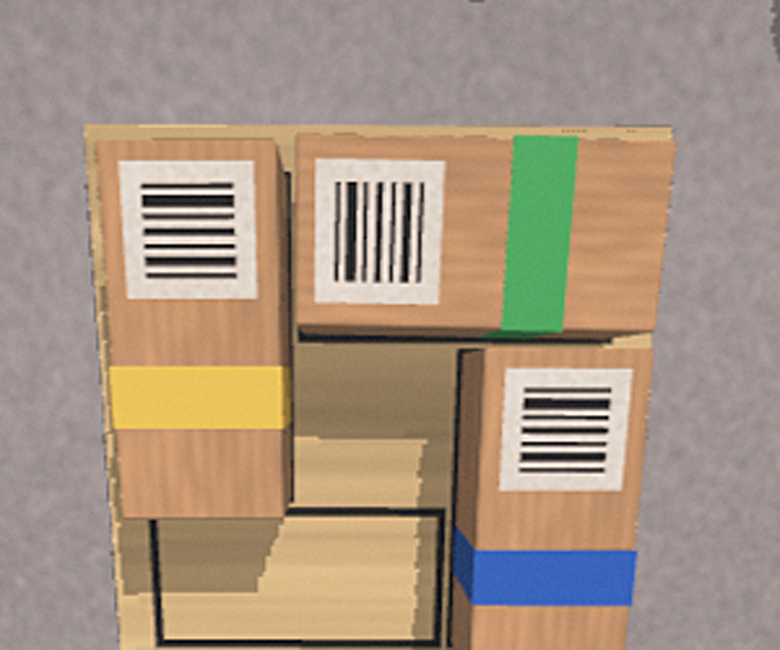

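Run:
```python
from lab import *
s=sense();f=grab_frame("wrist");c=cam(f,s);print(pose(s))
A=lambda q:((q[0]+.5)/2.6-.5+190,(q[1]+.5)/2.6-.5)
Q,t=slotpose(P0,0)
for q in((85,125),(672,127)):print("deck",(Q.T@(p2w(c,*A(q),.024)[:2]*1000-P0[:2])).round(1))
p=fitpallet(c,[(3,1,1,*A((446,509))),(3,1,-1,*A((440,646))),(3,-1,-1,*A((157,645)))])
for pp in (P0,p):
  lab(c,2,[A(q) for q in((118,162),(251,161),(257,298),(129,299))],.084,"yellow",pp)
  lab(c,1,[A(q) for q in((315,158),(446,161),(438,304),(314,301))],.084,"green",pp)
  lab(c,0,[A(q) for q in((506,369),(633,369),(623,492),(500,489))],.084,"blue",pp)
crop(f,190,40,160,90,5,"w18b.png");crop(f,300,40,160,90,5,"w18c.png")
```

```text
(array([463.72049485, 185.15578284, 268.63131037]), np.float64(-81.28322882787936))
deck [117.7 117.3]
deck [ 117.3 -117.7]
pallet [516.25 177.45   8.32] res [[0.8, -0.1], [-0.6, -0.4], [-0.1, 0.5]]
yellow slot 2 label c [-35.8   0.1] yaw off deg 0.81 rms 0.26
green slot 1 label c [35.7 -1.5] yaw off deg -1.17 rms 0.32
blue slot 0 label c [35.9 -0.8] yaw off deg -0.13 rms 0.46
yellow slot 2 label c [-35.3  -0.4] yaw off deg 1.16 rms 0.26
green slot 1 label c [36.2 -1.4] yaw off deg -0.82 rms 0.32
blue slot 0 label c [36.2 -0.7] yaw off deg 0.22 rms 0.46
```

View pics/w18c.png

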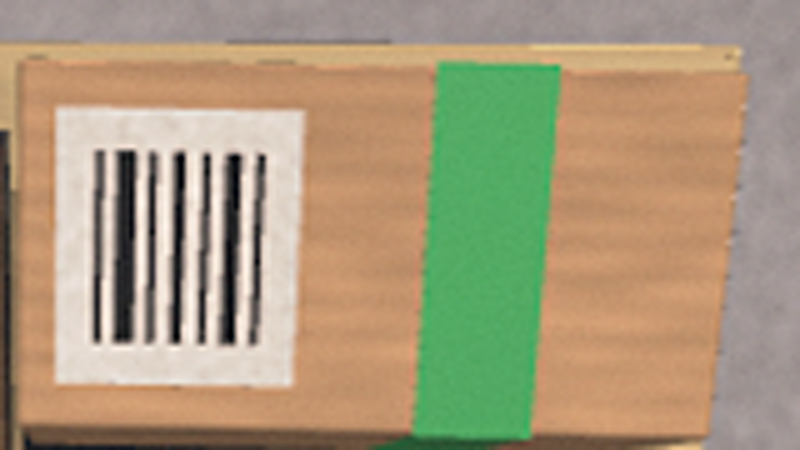

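```bash
python3 -m creep '[25,-4,0,0.12,50,-8,0,0.24,75,-12,0,0.36,100,-16,0,0.48,115,-18,0,0.6]'; python3 -m creep '[9,-1,0,0.12,9,-1,0,0.24,9,-1,0,0.36,9,-1,0,0.48,9,-1,0,0.6]'; python3 -m creep '[0,0,0,0.12,0,0,0,0.24,0,0,0,0.353,0,0,0,0.353,0,0,0,0.353]'; python3 -m creep '[0,0,0,0,0,0,0,0]'
python3 - <<'E'
from h import *
s=sense();f=grab_frame("wrist");print(pose(s))
cv2.imwrite("pics/w19.png",f["pixels"][:,:,::-1])
E
```

```text
time_s: 28.87
position: [0.5809, 0.1663, 0.2687]
eef_rot: [0.929, 0.37, -0.001, -0.0]
wrist_force: [0.2, 0.1, -0.9]
opening: 0.0879
time_s: 29.28
position: [0.5882, 0.166, 0.2691]
eef_rot: [0.778, 0.628, -0.0, -0.0]
wrist_force: [-1.0, 0.1, -0.6]
opening: 0.0876
time_s: 29.7
position: [0.5882, 0.166, 0.2693]
eef_rot: [0.659, 0.752, -0.0, -0.0]
wrist_force: [-0.5, -0.3, 0.2]
opening: 0.0879
time_s: 29.87
position: [0.5883, 0.166, 0.2696]
eef_rot: [0.659, 0.752, -0.0, -0.0]
wrist_force: [-0.0, -0.0, -0.4]
opening: 0.0882
(array([588.31695926, 165.98769627, 269.58544333]), np.float64(7.547952341882833))
```

View pics/w19.png

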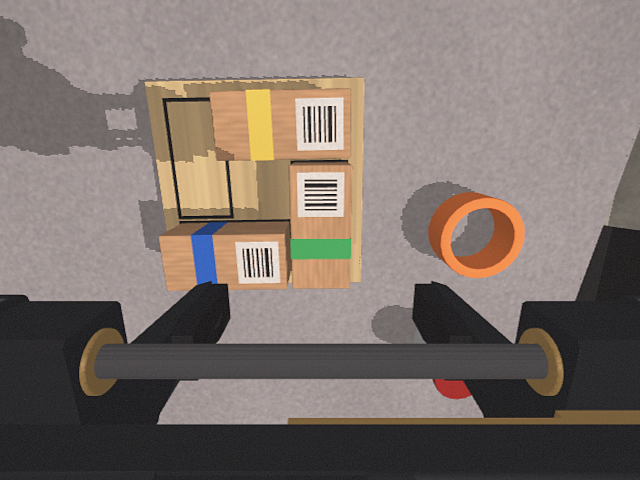

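```bash
python3 -m creep '[0,0,-40,0,0,0,-80,0,0,0,-120,0,0,0,-150,0,0,0,-165,0]'
python3 - <<'E'
from h import *
s=sense();f=grab_frame("wrist");print(pose(s))
cv2.imwrite("pics/w20.png",f["pixels"][:,:,::-1])
E
```

```text
time_s: 30.33
position: [0.5865, 0.1658, 0.1004]
eef_rot: [0.659, 0.752, -0.002, -0.002]
wrist_force: [0.1, 0.3, -0.7]
opening: 0.0883
(array([586.53373676, 165.78939283, 100.411114  ]), np.float64(7.601375791535357))
```

View pics/w20.png

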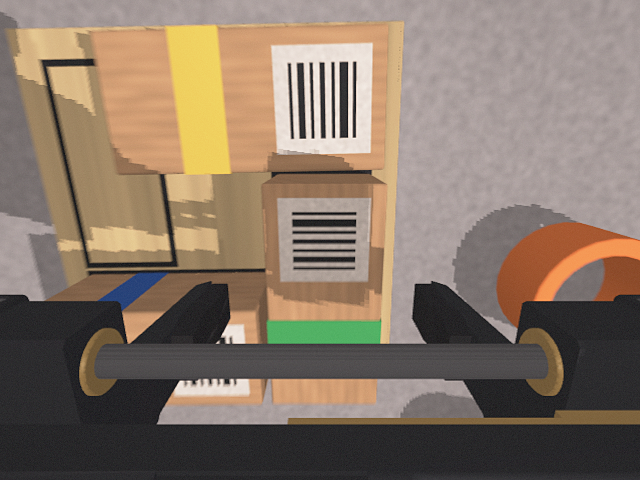

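Run:
```python
from h import *
f=grab_frame("wrist");crop(f,40,240,250,170,3.2,"w20a.png");print(pose(sense()))
```

```text
(array([586.97731592, 165.80445198, 101.84946425]), np.float64(7.613128662236966))
```

View pics/w20a.png

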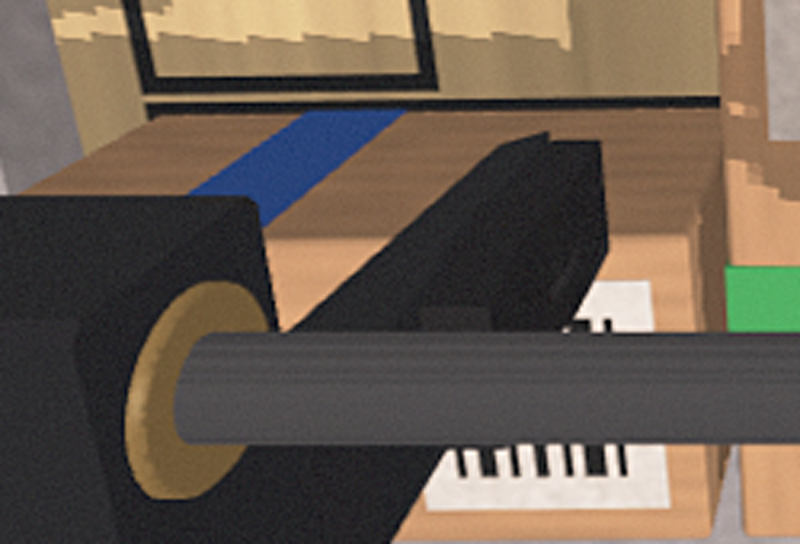

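```bash
python3 -m creep '[0,3,0,0,0,3,-20,0,0,3,-40,0,0,3,-61,0,0,3,-61,0]'; python3 -m creep '[0,0,0,0,0,0,0,0,0,0,0,0,0,0,0,0,0,0,0,0]' -1 30; python3 -m creep '[0,0,0,0,0,0,2,0,0,0,4,0,0,0,5,0,0,0,5,0]'; python3 -m creep '[0,0,0,0.017,0,0,0,0.017,0,0,0,0.017]';python3 - <<'E'
from h import *
s=sense();f=grab_frame("wrist");print(pose(s))
cv2.imwrite("pics/w21.png",f["pixels"][:,:,::-1]);crop(f,215,160,210,70,3.8,"w21a.png")
E
```

```text
time_s: 30.85
position: [0.5875, 0.1691, 0.042]
eef_rot: [0.658, 0.753, -0.001, -0.001]
wrist_force: [-0.6, 0.8, -0.3]
opening: 0.0883
time_s: 31.27
position: [0.5889, 0.1691, 0.0451]
eef_rot: [0.658, 0.753, 0.001, 0.001]
wrist_force: [-2.1, -0.7, 6.3]
opening: 0.0617
time_s: 31.68
position: [0.5884, 0.169, 0.0488]
eef_rot: [0.658, 0.753, 0.0, 0.0]
wrist_force: [0.4, -0.1, -1.8]
opening: 0.0621
time_s: 31.93
position: [0.5883, 0.1689, 0.0485]
eef_rot: [0.652, 0.758, -0.0, -0.0]
wrist_force: [0.2, 0.4, -1.3]
opening: 0.062
(array([588.31268216, 168.93812273,  48.50100212]), np.float64(8.659286167124272))
```

View pics/w21.png

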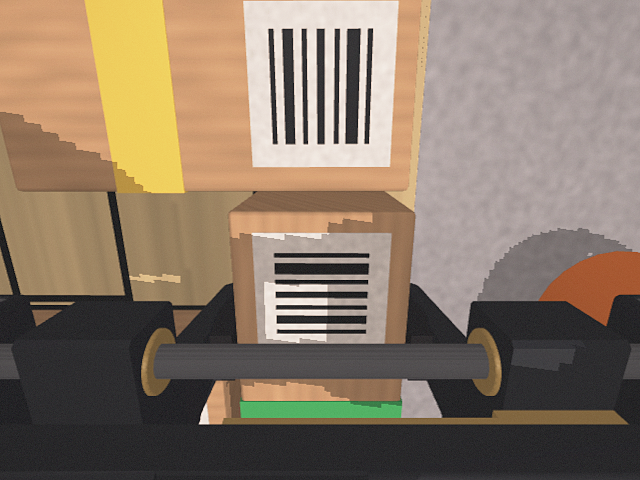

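View pics/w21a.png

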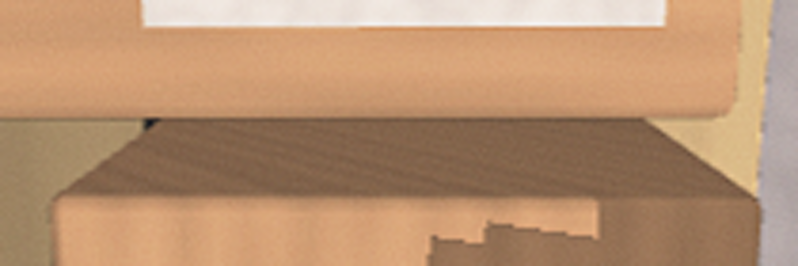

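Run:
```python
from lab import *
s=sense();f=grab_frame("wrist");c=cam(f,s);print(pose(s))
lab(c,2,[(243,1.5),(398,0),(391,166.5),(253,168)],.084,"yellow")
A=lambda x,y:((x+.5)/3.8-.5+215,(y+.5)/3.8-.5+160)
Q,t=slotpose(P0,1)
for z in(.024,.026,.028,.03):print(z,"bot",[(Q.T@(p2w(c,*A(*q),z)[:2]*1000-t)).round(1).tolist() for q in((165,120),(643,120))],"top",[(Q.T@(p2w(c,*A(x,200),z+.06)[:2]*1000-t)).round(1).tolist() for x in(53,757)])
Q,t=slotpose(P0,2);print("slot2 outl corner? (67..)")
print("outline slot1 left corner",[(slotpose(P0,1)[0].T@(p2w(c,*A(145,119),.024)[:2]*1000-slotpose(P0,1)[1])).round(1)])
```

```text
(array([588.31372836, 168.95498197,  48.51461835]), np.float64(8.650340490482828))
yellow slot 2 label c [-36.    0.5] yaw off deg 0.58 rms 0.37
0.024 bot [[62.7, 30.2], [62.8, -33.9]] top [[63.4, 29.1], [63.5, -33.2]]
0.026 bot [[63.0, 29.8], [63.0, -33.5]] top [[63.8, 28.6], [63.9, -32.6]]
0.028 bot [[63.3, 29.4], [63.3, -33.2]] top [[64.2, 28.0], [64.2, -32.0]]
0.03 bot [[63.5, 29.0], [63.6, -32.8]] top [[64.6, 27.4], [64.6, -31.5]]
slot2 outl corner? (67..)
outline slot1 left corner [array([62.9, 32.8])]
```

```bash
python3 -m creep '[-2,1,0,0,-2,1,0,0]'; python3 -m creep '[0,0,-2,0,0,0,-4,0,0,0,-6,0,0,0,-6,0]'; python3 -m creep '[0,0,0,0,0,0,0,0,0,0,0,0,0,0,0,0]' 0.5; python3 -m creep '[0,0,35,0,0,0,75,0,0,0,115,0,0,-25,150,0,0,-50,190,0]'; python3 -m creep '[-10,-30,30,0,-20,-60,40,0,-30,-70,40,0,-40,-70,40,0,-40,-70,40,0]' 1;python3 -m creep '[0,0,0,0,0,0,0,0]';  python3 - <<'E'
from h import *
s=sense();f=grab_frame("wrist");print(pose(s))
cv2.imwrite("pics/w22.png",f["pixels"][:,:,::-1])
E
```

```text
time_s: 32.2
position: [0.586, 0.1701, 0.0486]
eef_rot: [0.652, 0.758, -0.0, -0.0]
wrist_force: [0.2, 0.6, -2.1]
opening: 0.0615
time_s: 32.53
position: [0.5864, 0.17, 0.045]
eef_rot: [0.652, 0.758, 0.0, 0.0]
wrist_force: [-9.9, -1.6, 19.4]
opening: 0.0619
time_s: 32.87
position: [0.5864, 0.1699, 0.0425]
eef_rot: [0.652, 0.758, -0.0, -0.0]
wrist_force: [1.0, -0.3, -0.7]
opening: 0.0657
time_s: 33.28
position: [0.586, 0.1236, 0.2285]
eef_rot: [0.651, 0.759, 0.0, 0.0]
wrist_force: [1.2, -0.7, 0.9]
opening: 0.0661
time_s: 33.7
position: [0.5455, 0.053, 0.2673]
eef_rot: [0.652, 0.758, 0.0, 0.0]
wrist_force: [0.3, -0.2, 0.1]
opening: 0.0881
time_s: 33.87
position: [0.5468, 0.0539, 0.2667]
eef_rot: [0.652, 0.759, 0.0, -0.0]
wrist_force: [0.7, 0.9, 0.0]
opening: 0.0882
(array([546.7845513 ,  53.93053562, 266.67574093]), np.float64(8.678222037291663))
```

View pics/w22.png

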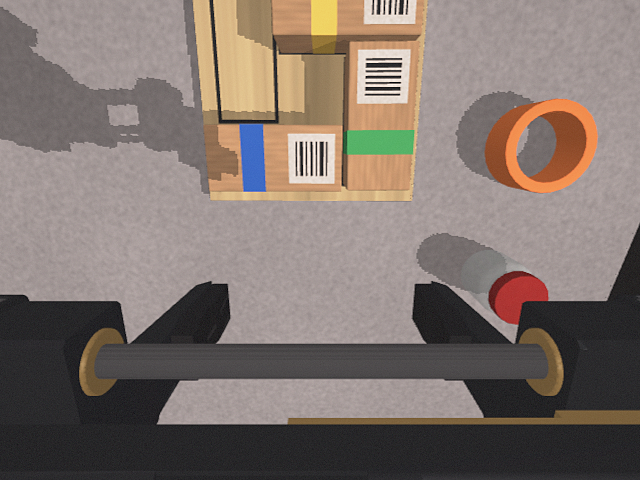

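```bash
python3 -m creep '[0,30,15,0,0,50,30,0,0,50,30,0,0,50,30,0]'; python3 -m creep '[0,0,0,0,0,0,0,0]';  python3 - <<'E'
from h import *
s=sense();f=grab_frame("wrist");print(pose(s))
crop(f,190,30,260,230,2.9,"w23.png")
E
```

```text
time_s: 34.25
position: [0.5467, 0.1044, 0.2968]
eef_rot: [0.651, 0.759, 0.0, 0.0]
wrist_force: [0.2, -0.5, -0.1]
opening: 0.0878
time_s: 34.42
position: [0.5463, 0.1029, 0.2958]
eef_rot: [0.652, 0.758, -0.001, -0.001]
wrist_force: [0.2, 0.0, 0.4]
opening: 0.088
(array([546.32482947, 102.8734641 , 295.79258907]), np.float64(8.611336571668998))
```

View pics/w23.png

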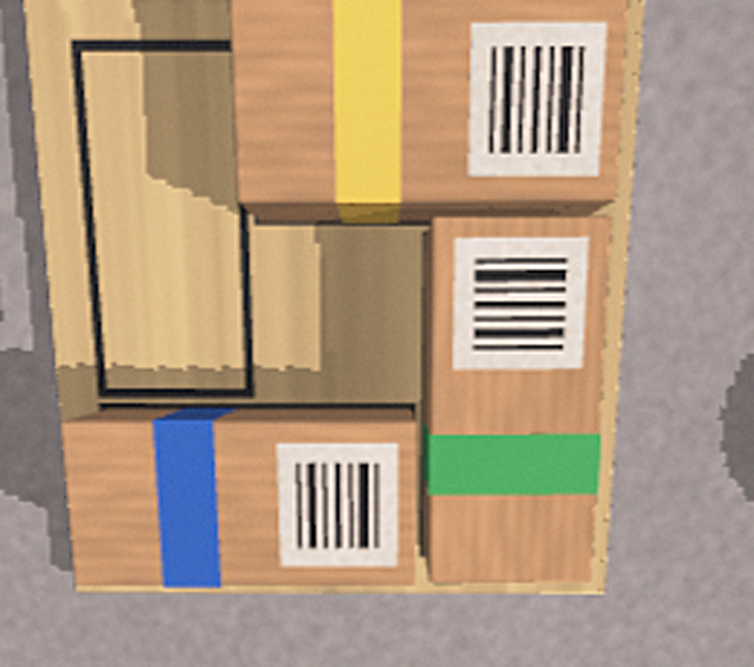

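Run:
```python
from lab import *
s=sense();f=grab_frame("wrist");c=cam(f,s);print(pose(s))
A=lambda q:((q[0]+.5)/2.9-.5+190,(q[1]+.5)/2.9-.5+30)
Q,t=slotpose(P0,3)
for q in((72,41),(98,398),(254,397)):print("slot3",(Q.T@(p2w(c,*A(q),.024)[:2]*1000-t)).round(1))
Q,t=slotpose(P0,0);print("deck",(Q.T@(p2w(c,*A((605,593)),.024)[:2]*1000-P0[:2])).round(1))
lab(c,2,[A(q) for q in((471,23),(607,23),(600,177),(468,176))],.084,"yellow")
lab(c,1,[A(q) for q in((453,238),(589,238),(583,370),(453,369.5))],.084,"green")
lab(c,0,[A(q) for q in((276,444),(396,444),(398,567),(281,568))],.084,"blue")
```

```text
(array([546.33568834, 102.84770494, 295.97658979]), np.float64(8.601135911812513))
slot3 [-67.3 -32.5]
slot3 [ 66.6 -33.4]
slot3 [66.2 32.5]
deck [ 117.8 -117.5]
yellow slot 2 label c [-36.    0.4] yaw off deg 0.12 rms 0.42
green slot 1 label c [36.8  1.1] yaw off deg 0.35 rms 0.5
blue slot 0 label c [36.  -0.7] yaw off deg 0.58 rms 0.3
```

```bash
python3 -m creep '[-2,36,0,0.12,-4,72,0,0.24,-6,108,0,0.36,-8,144,-10,0.48,-10,180,-20,0.6]'; python3 -m creep '[-2,36,-10,0.12,-4,72,-20,0.24,-8,108,-30,0.36,-10,144,-40,0.48,-12,166,-46,0.6]'; python3 -m creep '[0,0,0,0.032,0,0,0,0.032,0,0,0,0.032,0,0,0,0.032]';  python3 - <<'E'
from h import *
s=sense();f=grab_frame("wrist");print(pose(s),s["joint_positions"])
cv2.imwrite("pics/w24.png",f["pixels"][:,:,::-1])
E
```

```text
time_s: 34.93
position: [0.5364, 0.2848, 0.2768]
eef_rot: [0.396, 0.918, 0.0, 0.0]
wrist_force: [0.6, -0.2, -0.3]
opening: 0.0884
time_s: 35.35
position: [0.5234, 0.452, 0.2288]
eef_rot: [0.106, 0.994, -0.0, -0.001]
wrist_force: [0.4, -1.0, -0.5]
opening: 0.0875
time_s: 35.68
position: [0.5249, 0.4487, 0.2311]
eef_rot: [0.095, 0.995, 0.0, 0.0]
wrist_force: [0.0, 0.3, -0.2]
opening: 0.088
(array([524.93308284, 448.68325284, 231.13602552]), np.float64(79.08910796047061)) [ 5.38061715e-01  7.07224221e-01  9.06260237e-01 -1.12509611e-04
  1.52786049e+00 -8.42298795e-01]
```

View pics/w24.png

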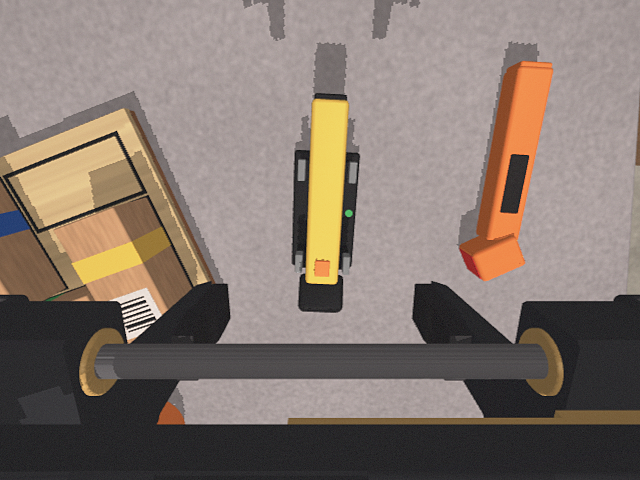

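Run:
```python
from h import *
s=sense();f=grab_frame("wrist");print(pose(s))
crop(f,270,85,110,235,3,"w24a.png")
```

```text
(array([524.90738704, 448.6965632 , 231.32649937]), np.float64(79.10308358805707))
```

View pics/w24a.png

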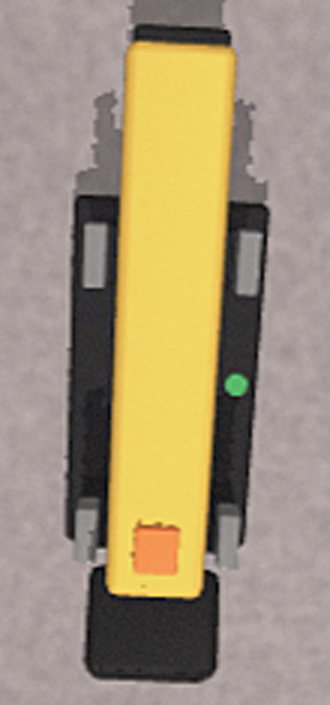

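Run:
```python
import m
from h import *
s=sense();f=grab_frame("wrist");m.c=cam(f,s);p,a=pose(s);print(p,a)
def axis(n,pts,z):
    P=m.W(pts,270,85,3,z);far=(P[0]+P[1])/2;near=(P[2]+P[3])/2;d=near-far
    print(n,"far",far.round(1),"near",near.round(1),"len",np.linalg.norm(d).round(1),"w",np.linalg.norm(P[0]-P[1]).round(1),np.linalg.norm(P[2]-P[3]).round(1),"yaw",np.degrees(np.arctan2(d[1],d[0])).round(2),"mid",((far+near)/2).round(1))
    return far,near
fa,ne=axis("handle",[(128,44),(236,46),(202,597),(107,594)],.074)
u=(ne-fa)/np.linalg.norm(ne-fa);print("origin from near",(ne-60*u).round(1),"far",(fa+110*u).round(1))
axis("dock",[(77,197),(268,203),(245,548),(66,540)],.012)
```

```text
[524.77952315 448.91530872 231.32717263] 79.1427285305034
handle far [419.4 476.2] near [581.6 437.4] len 166.8 w 30.3 31.0 yaw -13.45 mid [500.5 456.8]
origin from near [523.2 451.4] far [526.4 450.6]
dock far [461.3 466.9] near [586.4 437. ] len 128.7 w 67.2 69.4 yaw -13.44 mid [523.9 452. ]
```

```bash
python3 -m creep '[0,2,-40,-0.045,0,2,-80,-0.045,0,2,-120,-0.045,0,2,-160,-0.045,0,2,-192,-0.045]'; python3 -m creep '[0,0,0,0,0,0,0,0,0,0,0,0]'
```

```text
time_s: 36.3
position: [0.5237, 0.4508, 0.036]
eef_rot: [0.117, 0.993, -0.001, -0.001]
wrist_force: [-1.0, 0.9, -0.3]
opening: 0.0881
time_s: 36.55
position: [0.5256, 0.4522, 0.0418]
eef_rot: [0.116, 0.993, 0.001, 0.002]
wrist_force: [-0.4, -0.6, 1.1]
opening: 0.0882
```

```bash
python3 -m creep '[-1,-1,-3,0,-1,-1,-3,0,-1,-1,-3,0]'; python3 -m creep '[0,0,0,0,0,0,0,0,0,0,0,0,0,0,0,0,0,0,0,0]' -1 45; python3 -m creep '[0,0,0,0,0,0,0,0,0,0,0,0,0,0,0,0,0,0,0,0]'
python3 - <<'E'
from h import *
s=sense();f=grab_frame("wrist");print(pose(s))
cv2.imwrite("pics/w25.png",f["pixels"][:,:,::-1])
E
```

```text
time_s: 36.8
position: [0.5238, 0.4508, 0.0373]
eef_rot: [0.116, 0.993, 0.001, 0.001]
wrist_force: [0.3, 0.6, -0.5]
opening: 0.0883
time_s: 37.22
position: [0.5234, 0.4506, 0.0359]
eef_rot: [0.116, 0.993, 0.0, 0.0]
wrist_force: [0.4, -0.4, -0.5]
opening: 0.0571
time_s: 37.63
position: [0.5234, 0.4506, 0.0358]
eef_rot: [0.116, 0.993, 0.0, 0.0]
wrist_force: [0.8, 1.4, -0.9]
opening: 0.0316
(array([523.39648985, 450.64291686,  35.84769214]), np.float64(76.66059449750661))
```

View pics/w25.png

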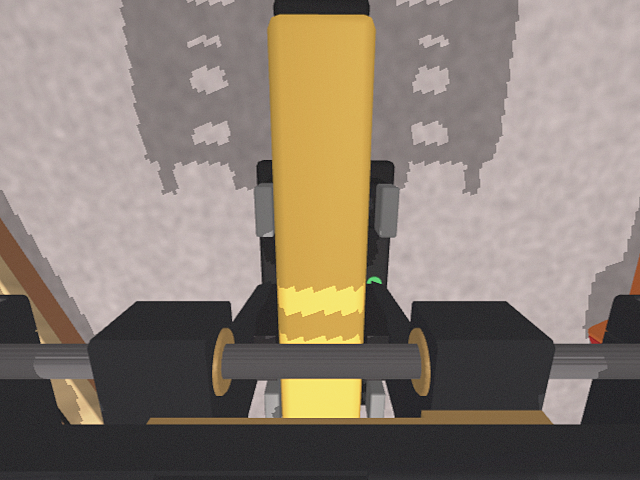

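```bash
python3 -m creep '[0,0,15,0,0,0,40,0,0,0,75,0,0,0,110,0,0,0,137,0]'; python3 -m creep '[-15,-30,0,0,-32,-62,0,0,-50,-96,0,0,-68,-130,0,0,-85,-164,0,0]';python3 -m creep '[0,0,0,0,0,0,0,0,0,0,0,0]'
python3 - <<'E'
from h import *
s=sense();f=grab_frame("wrist");print(pose(s))
cv2.imwrite("pics/w26.png",f["pixels"][:,:,::-1])
f=grab_frame("side");crop(f,150,120,320,240,2.5,"s26.png")
E
```

```text
time_s: 38.1
position: [0.5234, 0.4507, 0.1755]
eef_rot: [0.116, 0.993, 0.0, 0.001]
wrist_force: [0.6, 0.5, -2.4]
opening: 0.0315
time_s: 38.52
position: [0.4368, 0.2851, 0.1725]
eef_rot: [0.116, 0.993, -0.0, -0.0]
wrist_force: [0.8, -0.9, -0.7]
opening: 0.0314
time_s: 38.77
position: [0.4389, 0.2869, 0.1732]
eef_rot: [0.116, 0.993, 0.0, 0.0]
wrist_force: [0.7, 0.8, -1.8]
opening: 0.0314
(array([438.88169858, 286.94224602, 173.21525149]), np.float64(76.65064425846049))
```

View pics/w26.png

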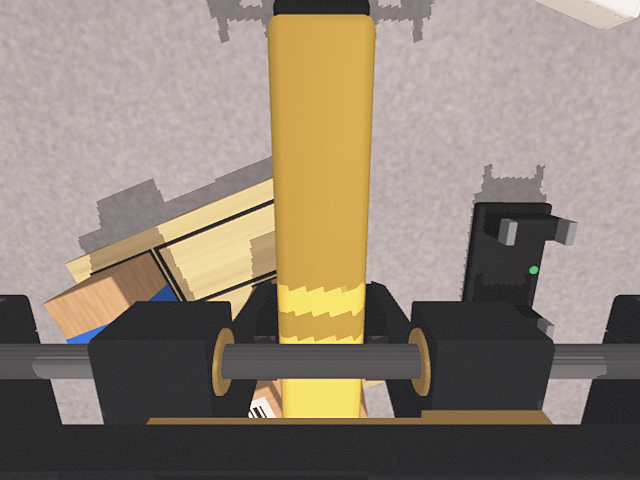

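View pics/s26.png

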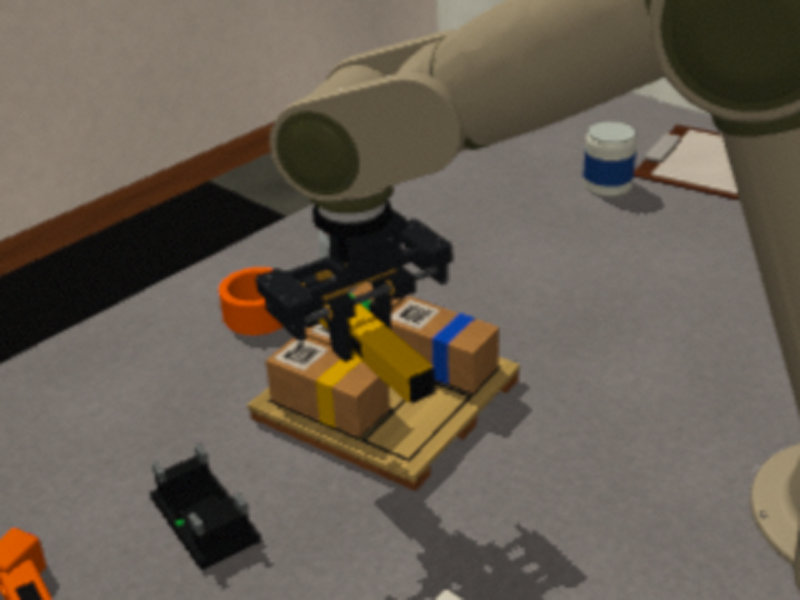

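Run:
```python
from h import *
f=grab_frame("side");c=cam(f)
for P in([.5751,.2552,.084],[.5822,.1901,.084],[.5285,.1099,.084]):print(np.round(w2p(c,P),1))
t=cam(grab_frame("top"))
for P in([.5751,.2552,.084],[.5822,.1901,.084],[.5285,.1099,.084]):print("top",np.round(w2p(t,P),1))
crop(f,250,220,90,70,8,"s27.png")
```

```text
[270.2 260.9]
[284.5 250. ]
[315.8 244.9]
top [253.7 213.7]
top [280.1 211.3]
top [312.2 233.5]
```

View pics/s27.png

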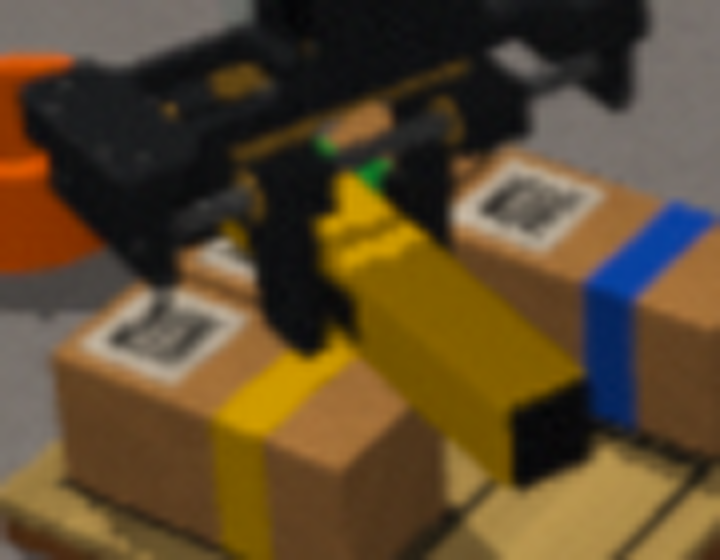

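```bash
Z='z'; python3 -m creep '[-1,0,0,0,-1,0,0,0,-1,0,0,0,-1,0,0,0,-1,0,0,0]'; for i in 1 2 3 4; do python3 -m creep '[0,0,0,0,0,0,0,0,0,0,0,0,0,0,0,0,0,0,0,0]'|head -2; done
python3 -m creep '[2,-22,0,0,4,-44,0,0,7,-65,0,0,7,-65,0,0,7,-65,0,0]'; for i in 1 2 3 4 5; do python3 -m creep '[0,0,0,0,0,0,0,0,0,0,0,0,0,0,0,0,0,0,0,0]'|head -2; done
```

```text
time_s: 39.38
position: [0.4374, 0.2867, 0.1728]
eef_rot: [0.116, 0.993, 0.0, -0.0]
wrist_force: [0.0, 0.9, -1.4]
opening: 0.0318
time_s: 39.8
position: [0.4374, 0.2866, 0.1729]
time_s: 40.22
position: [0.4374, 0.2866, 0.1729]
time_s: 40.63
position: [0.4374, 0.2866, 0.1729]
time_s: 41.05
position: [0.4374, 0.2866, 0.1729]
time_s: 41.47
position: [0.4446, 0.2212, 0.173]
eef_rot: [0.117, 0.993, 0.0, 0.0]
wrist_force: [0.8, 0.4, -2.2]
opening: 0.0314
time_s: 41.88
position: [0.4443, 0.222, 0.1728]
time_s: 42.3
position: [0.4444, 0.2216, 0.1729]
time_s: 42.72
position: [0.4444, 0.2216, 0.1729]
time_s: 43.13
position: [0.4444, 0.2216, 0.1729]
time_s: 43.55
position: [0.4444, 0.2216, 0.1729]
```

```bash
python3 -m creep '[-18,-27,0,0,-36,-54,0,0,-53,-80,0,0,-53,-80,0,0,-53,-80,0,0]'; for i in 1 2 3 4 5; do python3 -m creep '[0,0,0,0,0,0,0,0,0,0,0,0,0,0,0,0,0,0,0,0]'|head -2; done
python3 - <<'E'
from h import *
s=sense();f=grab_frame("wrist");print(pose(s))
cv2.imwrite("pics/w28.png",f["pixels"][:,:,::-1])
f=grab_frame("top");cv2.imwrite("pics/top28.png",f["pixels"][:,:,::-1])
f=grab_frame("side");crop(f,150,120,320,240,2.5,"s28.png")
E
```

```text
time_s: 43.97
position: [0.3913, 0.141, 0.1732]
eef_rot: [0.117, 0.993, 0.0, 0.0]
wrist_force: [0.8, -0.1, -1.5]
opening: 0.0316
time_s: 44.38
position: [0.3915, 0.1419, 0.1728]
time_s: 44.8
position: [0.3914, 0.1416, 0.1729]
time_s: 45.22
position: [0.3914, 0.1416, 0.1729]
time_s: 45.63
position: [0.3914, 0.1416, 0.1729]
time_s: 46.05
position: [0.3914, 0.1416, 0.1729]
(array([391.37958438, 141.60207687, 172.86895718]), np.float64(76.65961652535046))
```

View pics/s28.png

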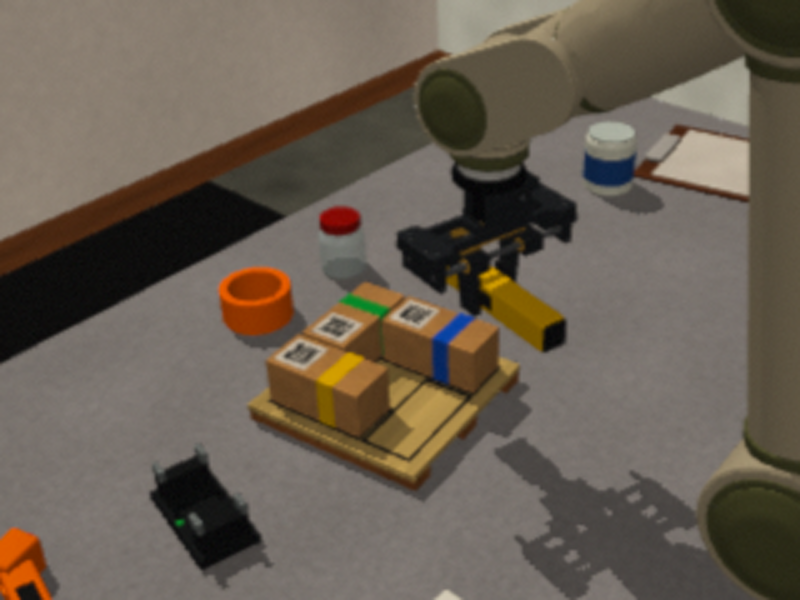

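View pics/w28.png

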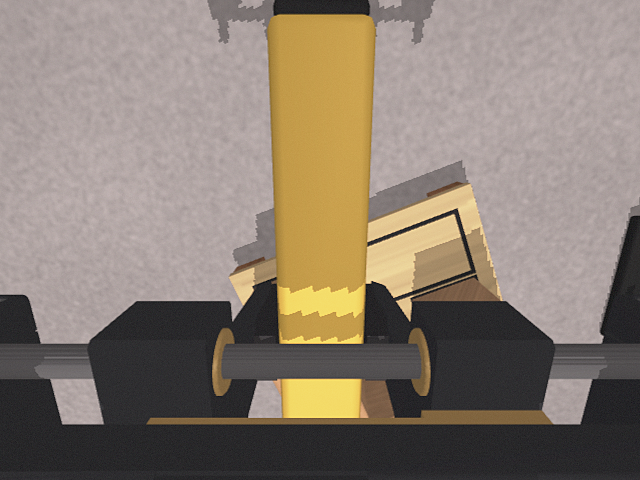

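```bash
python3 -m creep '[0,0,40,0,0,0,80,0,12,28,90,0,26,62,90,0,40,96,90,0]'; python3 -m creep '[15,36,0,0,30,72,0,0,45,108,0,0,60,144,0,0,75,180,0,0]'; python3 -m creep '[14,28,-20,0,17,33,-60,0,17,33,-90,0,17,33,-90,0,17,33,-90,0]'; python3 -m creep '[0,0,0,0,0,0,0,0,0,0,0,0]'
python3 - <<'E'
from h import *
print(pose(sense()))
E
```

```text
time_s: 46.62
position: [0.4321, 0.2389, 0.2641]
eef_rot: [0.117, 0.993, 0.0, 0.001]
wrist_force: [1.6, 0.5, -1.4]
opening: 0.0316
time_s: 47.03
position: [0.5065, 0.4195, 0.2625]
eef_rot: [0.116, 0.993, -0.0, -0.0]
wrist_force: [1.2, -0.6, -1.1]
opening: 0.0318
time_s: 47.45
position: [0.523, 0.4503, 0.1721]
eef_rot: [0.116, 0.993, -0.001, -0.001]
wrist_force: [0.5, -0.3, -1.1]
opening: 0.0315
time_s: 47.7
position: [0.524, 0.4507, 0.1755]
eef_rot: [0.116, 0.993, 0.001, 0.002]
wrist_force: [-0.8, -0.0, -2.0]
opening: 0.0313
(array([524.01828904, 450.7374036 , 175.51228678]), np.float64(76.64486542459936))
```

```bash
python3 -m creep '[-1,0,-35,0,-1,0,-70,0,-1,0,-100,0,-1,0,-115,0,-1,0,-115,0]'; python3 -m creep '[0,0,0,0,0,0,0,0,0,0,0,0,0,0,0,0]'
python3 - <<'E'
from h import *
print(pose(sense()))
f=grab_frame("wrist");cv2.imwrite("pics/w29.png",f["pixels"][:,:,::-1])
E
```

```text
time_s: 48.12
position: [0.5212, 0.4497, 0.055]
eef_rot: [0.116, 0.993, -0.002, -0.002]
wrist_force: [-0.4, -0.1, -2.3]
opening: 0.0314
time_s: 48.45
position: [0.523, 0.451, 0.0597]
eef_rot: [0.116, 0.993, 0.001, 0.001]
wrist_force: [-0.2, -0.5, -2.1]
opening: 0.0316
(array([522.98479563, 450.98545481,  59.66765413]), np.float64(76.66473781108719))
```

View pics/w29.png

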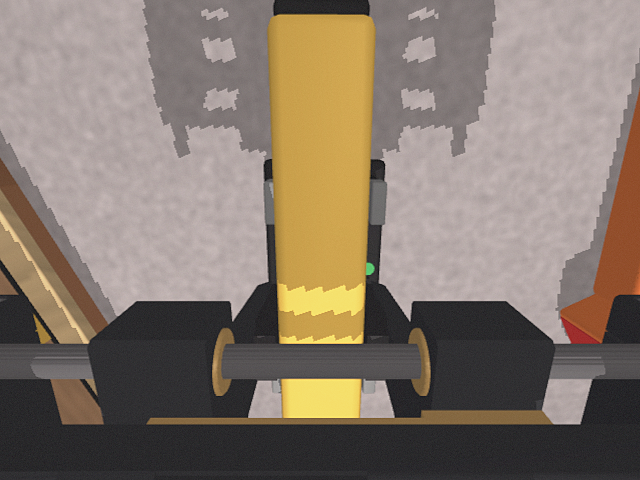

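Scanner centred over the dock, cheeks symmetric. Lower it in.

```bash
python3 -m creep '[0,0,-6,0,0,0,-12,0,0,0,-18,0,0,0,-22,0,0,0,-23,0]'; python3 -m creep '[0,0,0,0,0,0,-1,0,0,0,-1,0]'
```

```text
time_s: 48.92
position: [0.5222, 0.4505, 0.0358]
eef_rot: [0.116, 0.993, -0.0, -0.0]
wrist_force: [-8.2, -5.6, 15.0]
opening: 0.0313
time_s: 49.17
position: [0.5223, 0.4506, 0.0358]
eef_rot: [0.116, 0.993, -0.0, 0.0]
wrist_force: [-8.3, -5.0, 14.8]
opening: 0.0317
```

```bash
python3 -m creep '[0,0,0,0,0,0,0,0,0,0,0,0,0,0,0,0,0,0,0,0]' 1; python3 -m creep '[0,0,0,0,0,0,0,0,0,0,0,0,0,0,0,0]'; python3 -m creep '[0,0,20,0,0,0,55,0,0,0,95,0,0,0,135,0,0,0,175,0]'; python3 -m creep '[-30,-15,20,0,-65,-30,30,0,-100,-45,30,0,-135,-60,30,0,-160,-70,30,0]'; python3 -m creep '[0,0,0,0,0,0,0,0]';python3 - <<'E'
from h import *
print(pose(sense()))
f=grab_frame("wrist");cv2.imwrite("pics/w30.png",f["pixels"][:,:,::-1])
f=grab_frame("top");cv2.imwrite("pics/top30.png",f["pixels"][:,:,::-1])
f=grab_frame("side");cv2.imwrite("pics/side30.png",f["pixels"][:,:,::-1])
E
```

```text
time_s: 49.58
position: [0.5223, 0.4506, 0.0335]
eef_rot: [0.116, 0.993, -0.0, -0.0]
wrist_force: [0.4, 0.7, -0.8]
opening: 0.0628
time_s: 49.92
position: [0.5224, 0.4506, 0.0338]
eef_rot: [0.116, 0.993, 0.0, -0.0]
wrist_force: [-0.2, -0.8, -0.2]
opening: 0.0877
time_s: 50.33
position: [0.5221, 0.4504, 0.211]
eef_rot: [0.116, 0.993, 0.0, 0.0]
wrist_force: [0.3, 0.3, -0.3]
opening: 0.0885
time_s: 50.75
position: [0.3598, 0.3795, 0.2392]
eef_rot: [0.116, 0.993, 0.0, 0.0]
wrist_force: [-0.0, 0.2, 0.4]
opening: 0.0877
time_s: 50.92
position: [0.3619, 0.3806, 0.2397]
eef_rot: [0.116, 0.993, 0.0, 0.001]
wrist_force: [0.2, -1.0, 1.1]
opening: 0.0882
(array([361.85502069, 380.57631781, 239.68687998]), np.float64(76.6999658000962))
```

View pics/top30.png

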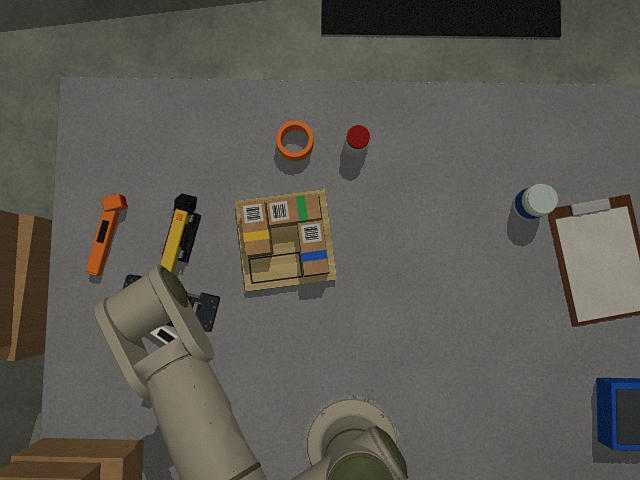

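View pics/side30.png

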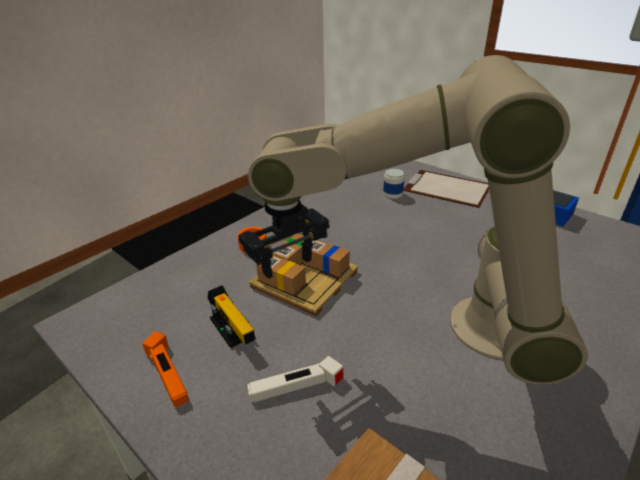

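Run:
```python
from fit import *
f=grab_frame("top");c=cam(f)
im=cv2.resize(f["pixels"][180:300,220:350,::-1],None,fx=6,fy=6,interpolation=2)
p=[518.2,180.1,8.5]
for k in(0,1,2):
    Q,t=slotpose(p,k);pts=[]
    for a,b in((1,-1),(-1,-1),(-1,1),(1,1)):
        w=t+Q@[65*a,31*b];u,v=w2p(c,[w[0]/1e3,w[1]/1e3,.084]);pts.append([(u-220+.5)*6,(v-180+.5)*6])
    cv2.polylines(im,[np.int32(pts)],True,(255,0,255),1)
cv2.imwrite("pics/t31.png",im[:600])
```

```text
(no output)
```

View pics/t31.png

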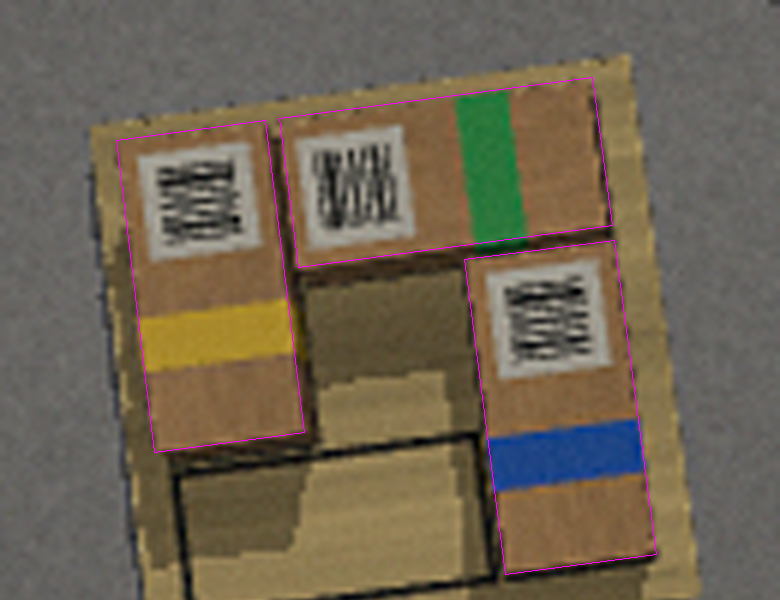

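View pics/w30.png

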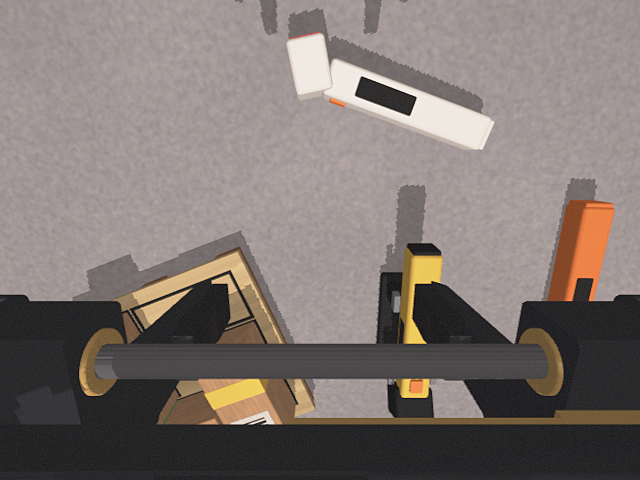

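The predicted outlines for perfectly placed cartons match all three, and the scanner lies in its dock. I'm handing in.

```bash
python3 -c "
from cell import *
print(finish_job())"
```

```text
the job is handed in; nothing more can be done
None
```

The job is done and handed in at about 51 s of the 210 s, but I had no way to confirm that the scanner actually read the labels. Only green, yellow and blue cartons were on the bench. No red one showed in any view, so one outline stays empty.

- **Placing:** All three cartons are on the pallet, label up, each in its own outline.
- **Repairs:** After I placed the blue carton, a picture showed yellow pushed about 24 mm out of its outline. I put it back, then regripped green, which had ended up turned about 1° and 1–2 mm off. I didn't touch the tape roll, jar, paint tin or the look-alike scanners.
- **Reading:** I read yellow, green, then blue with the window about 10 cm from each label, holding still for about 2 s each. The beam's aim was worked out from the scanner's geometry. The label positions I aimed at agreed with the side camera to about a pixel for yellow and blue.
- **Last checks:**
  - **Wrist camera:** Before scanning, the labels were within about 1 mm of where they should be, with carton turns of 0.1° to 0.6°.
  - **Top camera:** In the last picture, all three cartons matched the drawn target positions, and the scanner was back in its dock with the gripper clear of everything.
- **Disagreement:** The wrist and top cameras differed by 2–4 mm in absolute position, so I placed the cartons by what the wrist camera showed relative to the pallet.

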